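# Set a mirror on the bench easel and clip it to the board

### The job

Get the mirror ready for lettering: it leans forward in the ledge of the bench easel, so push it back until it lies flat against the backboard and slide it along the ledge until its edge meets the end stop. Then take the spring clamp off the rim of the offcut crate and clip it over backboard and mirror together, near the middle of the mirror's top edge and straight, well down so that both rubber pads bear fully, and let go. Be gentle with the glass and leave the other things on the bench where they stand.

Things in the scene. Friction and masses are not known exactly. Their poses are not given: they have to be found in the camera images.
- easel: Fixed wooden bench easel, new place and yaw each time. Base 125 x 360 x 16 mm. Origin under the base where the board's front face meets it; x out of the face (away from the robot), y along the ledge, z up. Ledge: groove from x = 0 to 14 mm, floor 16 mm above the bench, front rail 24 mm high, 14 mm thick. Two props behind the board at y = -150 and 150 mm, up to 100 mm high.
- board: The easel's plywood backboard: 340 mm long, 125 mm high, 12 mm thick, leaning back 8 degrees. Origin at the middle of its top edge, on the front face, 140 mm above the bench. x out of the front face, y along the board towards the end stop, z up along the board.
- end_stop (a point): Middle of the face that the mirror must meet, on the dark wooden end stop: a block fixed to the board's front at its +y end, standing 20 mm out. The face lies at y = 150 mm in the board's frame and runs from 26 to 121 mm below the board's top edge.
- mirror: Loose mirror 180 (y) x 130 high (z) x 6 mm (x), about 0.35 kg, grey back -x, foot in the ledge, leaning forward about 19 degrees, 45 to 105 mm short of the end stop. Origin: middle of its lower edge, mid thickness. Pushed back it stays against the board by itself, its top edge 5 mm higher than the board's; at the stop its middle is at y = 60 mm in the board's frame.
- mirror_top (a point): Middle of the mirror's top edge, mid thickness.
- crate: Open wooden crate of glass offcuts, fixed, new place and yaw each time: 170 (x) x 220 (y) x 100 mm, sides 12 mm thick. Origin under its middle. The clamp is parked on the side at x = -79 mm (middle of its thickness), within 40 mm of y = 0. The offcuts inside are no higher than 115 mm and over 60 mm from that side.
- clamp: Steel spring clamp like a big clothes peg, 134 mm long, 26 mm wide, about 0.18 kg, two arms on a pivot pin. Origin at the pivot (pin radius 5 mm); x along the pin, y across the jaws, z up midway between the handles. Parked upright on the crate's rim, pivot 26 mm above it. Its spring grips 12 to 18 mm with about 10 N, enough to hold it anywhere.
- clamp_grip (a point): Where to squeeze: midway between the two black handles, 55 mm above the pivot. Handles: 22 mm wide along x, from 15 to 75 mm above the pivot; parked, 63 mm apart over the tops and narrower below. Squeezed to their stop the outer faces are parallel and 26 mm apart; this takes about 15 N on each. Clipped on board and mirror they are 54 mm apart over the tops.
- clamp_pads (a point): Midway between the two rubber pads, 50 mm below the pivot. Each pad is 24 mm wide and 16 mm high. They stand 36 mm apart with the handles fully squeezed; the throat between the arms is clear from there up to the pivot pin.
- clamp_a (a joint): Angle of the clamp's +y arm (rad): 0 as parked on the 12 mm rim, about 0.06 on board and mirror (18 mm), 0.24 at the stop, wide open, -0.12 with the empty jaws shut.
- clamp_b (a joint): The same for the -y arm.
- oil_bottle: Bystander: amber bottle, 52 mm across, 130 mm high, standing between crate and easel. Origin under its base.
- tea_mug: Bystander: amber mug, 72 mm across, 85 mm high, at the left. Origin under its base.
- tape_roll: Bystander: roll of tape lying flat, 96 mm across, 36 mm high, near the middle at the far side. Origin under it.
- water_bottle: Bystander: clear bottle, 64 mm across, 200 mm high, at the left. Origin under its base.
- paint_tub: Bystander: white tub, 90 mm across, 90 mm high, at the right. Origin under its base.

How it is judged:
By the outcome, as a careful person would: the job done as asked, in the order asked, and still so for the second after the job is handed in, with the robot touching nothing.
It also fails if it takes over 64 s, if anything falls off the work surface, if the arm or the gripper's body presses on something with over 40 N, if the wrist force passes 120 N, or if a joint passes its speed limit or range.

### The arm

A 6-joint arm with a two-finger parallel gripper is mounted at the origin on the work surface. World frame = base frame: x ahead of the robot, y to its left, z up, the work surface at z = 0. Lengths are in mm, angles in rad, forces in N, time in s.
With the tool pointing down it reaches from about 275 to 1000 mm from the base axis. Payload 8.4 kg.
Tool frame: the origin (TCP) lies between the finger pads; the fingertips stand 22 mm ahead of it and the grasp point (between the pads) lies 3 mm ahead of it (r.nose_length is the z of the fingertips in the tool frame, in mm); z points along the fingers, y is the line along which they close (so a half turn about z gives the same grasp; the last joint's range is limited). The gripper opens to 85 mm and grips with 20 to 120 N. Pads are 22 mm wide; open, the fingers measure 114 mm over their backs; the gripper's body (76 mm by 85 mm) begins 54 mm behind the grasp point. The pads swing forward as they close: fully open they stand 13 mm farther back than shut.
Start: joints at [-1.138, 0.353, 1.633, -0, 1.155, -0.002], TCP at [263.267, -566.85, 253.281] pointing down, gripper open.
Joint ranges: [-2.63, 2.63], [-0.92, 2.1], [0.06, 2.66], [-1.3, 4.44], [0, 2.69], [-3.02, 3.02]. Speed limits (rad/s): [2.22, 2.22, 2.79, 3.14, 3.14, 3.14].

### API

Orientations are given as [roll, pitch, yaw] about the fixed x, y, z axes, in that order (R = Rz(yaw) Ry(pitch) Rx(roll)).
In Python, from rig import r gives the robot as it stands.
- The arm moves only by the shell command python3 steer.py 'ROWS' [FORCE]. ROWS is one flat JSON list of numbers that holds 1 to 5 rows one after another, with no inner brackets; each row has 7 numbers: a rotation vector rx, ry, rz in units of 0.2 rad, then dx, dy, dz in units of 25 mm, then the opening from 0.0 (shut) to 1.0 (fully open); each row shifts and turns the commanded pose from where the row before left it, along the tool's axes as they then stand; what a row does not reach is not made up. A row lasts 1/12 s, in which the tool goes at most 41.7 mm and 0.125 rad, less where a joint would pass 70% of its speed; a pose out of reach is approached as far as the arm can. The fingers move at their own pace and stop on an object; FORCE is the grip in N (left out, the last holds). Time passes only in rows, so rows that do not move let the fingers close. It prints the time, the measured TCP pose, the force, the opening and the grip force at its end. Input that does not fit is refused with a message, and nothing moves.
- r.sense(): the state, without advancing time (a new reading comes with each control period).
- r.grab_frame(name): name is "scene" or "top" or "wrist"; returns the picture (400x640x3 uint8, red, green, blue); there is no depth.
- r.camera_params(name): a dict with "fx", "fy", "cx", "cy" (pixels), "rvec" (rotation vector, rad) and "tvec" (3), from world to camera coordinates, as OpenCV has them. Camera axes: x right, y down, z forward; pixel columns grow to the right and rows downward; lengths in mm; the calibration is good to about 2 mm. A picture is of the moment at which its call begins: read the wrist's pose just before it. camera_params takes no time and is no camera call; for the wrist camera it gives the pose at the moment of the call.
- r.sign_off(): hands the job in; it is judged then, once.
The state is a dict: "clock": time; "qpos": joint angles; "qvel": joint speeds; "joint_efforts": joint torques, N m; "eef_pos": TCP position; "tcp_rot": TCP orientation; "contact_force": force on the tool from outside, world axes, zero at the start; "wrist_torque": the same for the moment, N m; "opening": opening from 0.0 (shut) to 1.0 (fully open); "grasp_force": force on a finger pad.
Only numpy, scipy, OpenCV 4.12 (cv2) and the standard library are available. Lean on these libraries where they do the work, as an engineer would, in place of code of your own. Each camera call takes 0.05 s, during which the arm holds its last target. There are 200 camera calls.

## Working session

There is one attempt and no reset: what is moved stays moved. The work goes in short steps, Python scripts to look and compute and a shell command to move; the robot and the scene stay as the last step left them, time stands still between calls to the robot, and variables do not carry over. Pictures are saved under pics/ and viewed, at most 10 in all, crops included, and the job is handed in when it is done.

```bash
ls; mkdir -p pics; python3 - <<'E'
from rig import r
import cv2
print(r.sense())
for n in("scene","top"):
    f=r.grab_frame(n); cv2.imwrite(f"pics/{n}0.png",f[:,:,::-1]); print(n,r.camera_params(n))
E
```

```text
pics
rig.py
steer.py
{'clock': 0.0, 'qpos': array([-1.13839610e+00,  3.53679726e-01,  1.63411349e+00,  6.36961417e-06,
        1.15520498e+00, -2.41066199e-03]), 'qvel': array([-4.78677988e-05,  1.09913439e-03,  1.15179918e-03, -2.01062823e-04,
        9.91020678e-05, -1.34758533e-03]), 'joint_efforts': array([-3.15500140e-03, -6.05263853e+01, -3.42068660e+01, -4.42666478e-04,
        9.35332733e-03, -8.32674004e-06]), 'eef_pos': array([ 263.08698205, -566.44912407,  252.5507746 ]), 'tcp_rot': array([-3.14018714e+00, -9.21204119e-06,  4.34808311e-01]), 'contact_force': array([-1.01875346, -0.07816952,  0.67196907]), 'wrist_torque': array([ 0.005096  ,  0.03948323, -0.06783155]), 'grasp_force': 0.0, 'opening': 1.0019302123249536}
scene {'fx': 386.2379384225939, 'fy': 386.2379384225939, 'cx': 314.0148941341884, 'cy': 204.93296584929598, 'rvec': array([ 1.97112004,  1.35466997, -0.56573292]), 'tvec': array([-201.49154965, -289.02496501, 1649.82300707])}
top {'fx': 392.45494283336126, 'fy': 392.45494283336126, 'cx': 317.16970124917975, 'cy': 197.1348715808302, 'rvec': array([ 2.16370019, -2.16565575,  0.10452653]), 'tvec': array([1.02935901e+00, 5.81264786e+02, 1.62089578e+03])}
```

View pics/scene0.png

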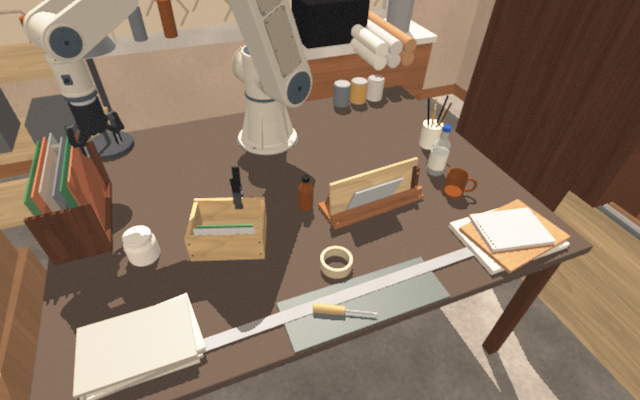

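View pics/top0.png

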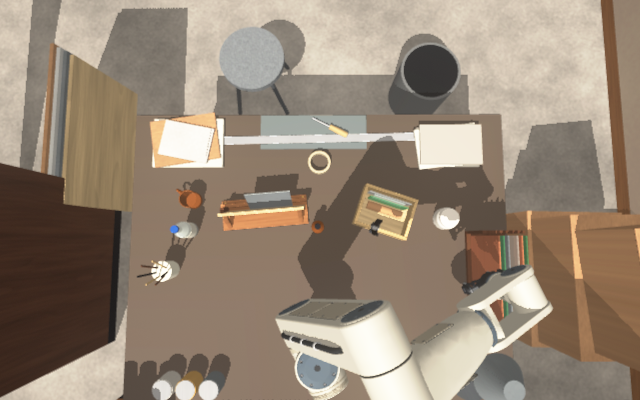

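The scene view shows the crate at (228,228) with the clamp at (237,188), the easel at (372,190) and the mirror in front of its board. In the top view the easel is at (263,211), the mirror at (268,198), the crate at (386,212) and the clamp at (377,227). I'll enlarge these areas.

```bash
cat > h.py <<'E'
import numpy as np, cv2
from scipy.spatial.transform import Rotation as R
from rig import r
def cam(n):
    p=r.camera_params(n); K=np.array([[p['fx'],0,p['cx']],[0,p['fy'],p['cy']],[0,0,1.]])
    return K,cv2.Rodrigues(np.array(p['rvec']))[0],np.array(p['tvec'])
def ray(c,uv):
    K,M,t=c; d=M.T@np.linalg.solve(K,[uv[0],uv[1],1.]); return -M.T@t,d/np.linalg.norm(d)
def onz(c,uv,z):
    o,d=ray(c,uv); return o+d*(z-o[2])/d[2]
def two(c1,u1,c2,u2):
    o1,d1=ray(c1,u1);o2,d2=ray(c2,u2)
    s=np.linalg.lstsq(np.c_[d1,-d2],o2-o1,rcond=None)[0]
    a=o1+s[0]*d1;b=o2+s[1]*d2; return (a+b)/2,np.linalg.norm(a-b)
def proj(c,P):
    K,M,t=c; return cv2.projectPoints(np.array(P,float).reshape(-1,3),cv2.Rodrigues(M)[0],t,K,None)[0].reshape(-1,2)
def tcp():
    s=r.sense(); return np.array(s['eef_pos']),R.from_euler('xyz',s['tcp_rot']),s
def go(P,Rt=None):
    "remaining move in tool axes: rotvec, then translation in the tool's final axes and in current axes"
    p,q,s=tcp(); Rt=q if Rt is None else Rt
    print('rot',(q.inv()*Rt).as_rotvec().round(3),'d_cur',q.inv().apply(np.array(P)-p).round(1),'d_final',Rt.inv().apply(np.array(P)-p).round(1))
def toolrot(yc,z=(0,0,-1)):
    "tool rotation with z axis z and closing axis y along yc"
    z=np.array(z,float);z/=np.linalg.norm(z);y=np.array(yc,float);y-=z*(y@z);y/=np.linalg.norm(y)
    return R.from_matrix(np.c_[np.cross(y,z),y,z])
E
python3 - <<'E'
import cv2,numpy as np
a=cv2.imread('pics/top0.png')[180:255,210:430]; b=cv2.imread('pics/scene0.png')[150:270,180:440]
a=cv2.resize(a,None,fx=3.5,fy=3.5,interpolation=cv2.INTER_CUBIC); b=cv2.resize(b,(a.shape[1],int(120*a.shape[1]/260)),interpolation=cv2.INTER_CUBIC)
im=np.vstack([a,b]); print(a.shape,im.shape,a.shape[1]/260); cv2.imwrite('pics/c0.png',im[:600])
E
```

```text
(262, 770, 3) (617, 770, 3) 2.9615384615384617
```

View pics/c0.png

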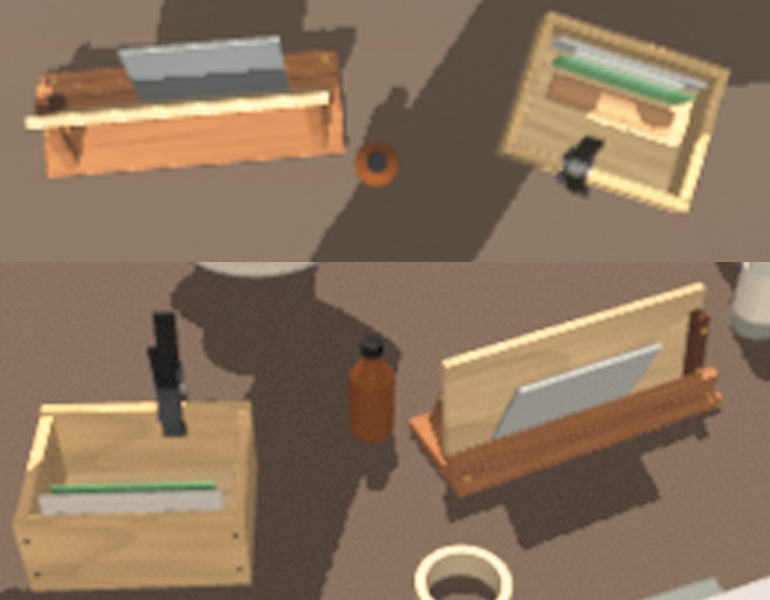

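The enlarged picture shows the board's top front edge from crop (27,118) to (329,92). The crate rim corners are at (547,11), (728,70), (688,211) and (499,153), with the clamp at about (580,170) on the near rim. The mirror's top edge runs from (120,50) to (280,38).

```bash
python3 - <<'E'
from h import *
np.set_printoptions(precision=1,suppress=True)
T=cam('top');S=cam('scene')
t=lambda x,y:(210+(x+.5)/3.5-.5,180+(y+.5)/3.5-.5); s=lambda x,y:(180+(x+.5)/2.9615-.5,150+(y-262+.5)/2.9615-.5)
A=onz(T,t(27,119),140);B=onz(T,t(329,93),140);print('board',A,B,np.linalg.norm(A-B),(A+B)/2,np.degrees(np.arctan2(*(A-B)[1::-1]))) 
print('scene ends',onz(S,s(704,287),140),onz(S,s(443,364),140))
for c in [(547,11),(728,70),(688,211),(499,153)]: print('crate',onz(T,t(*c),100))
M1=onz(T,t(120,50),139);M2=onz(T,t(280,38),139);print('mirror top',M1,M2,np.linalg.norm(M1-M2))
print(two(T,t(120,50),S,s(660,346)),two(T,t(280,38),S,s(520,390)))
print('bottle',two(T,t(377,160),S,s(371,345)))
print('clamp handle tip',onz(T,t(592,140),200),onz(T,t(578,180),126))
E
```

```text
board [505.3 390.6 140. ] [534.1  52.7 140. ] 339.1151932157046 [519.7 221.7 140. ] 94.87180876684177
scene ends [507.  394.3 140. ] [530.8  55.7 140. ]
crate [ 632. -197.  100.]
crate [ 563.3 -403.7  100. ]
crate [ 402.5 -354.   100. ]
crate [ 468.4 -140.1  100. ]
mirror top [583.  288.1 139. ] [596.3 108.1 139. ] 180.47812834985442
(array([583.3, 288.7, 139.7]), np.float64(1.5959952171081297)) (array([597.3, 110.5, 141.3]), np.float64(5.752299327200043))
bottle (array([460. ,  -0.1, 127.5]), np.float64(1.7503781884771552))
clamp handle tip [ 478.5 -231.5  200. ] [ 437.2 -226.1  126. ]
```

```bash
cat >> h.py <<'E'
YB=np.array([-.085,.9964,0]);XH=np.array([.9964,.085,0]);c8,s8=np.cos(np.radians(8)),np.sin(np.radians(8))
BX=c8*XH+s8*np.array([0,0,1]);BZ=-s8*XH+c8*np.array([0,0,1]);O=np.array([519.7,221.7,140])
def B(x,y,z): return O+x*BX+y*YB+z*BZ
def inB(P): return np.array([BX,YB,BZ])@(np.array(P)-O)
E
python3 - <<'E'
from h import *
Rp=toolrot(-YB,-BZ); print(Rp.as_euler('xyz'))
go(B(110,-30,140),Rp)
p,q,s=tcp(); print(q.as_matrix().round(3))
E
```

```text
[ 3.14159265 -0.13962896  0.08510107]
rot [-0.026  0.138  0.349] d_cur [ 638.5 -548.   -40.6] d_final [ 413.8 -733.5   16.4]
[[ 0.907  0.421 -0.001]
 [ 0.421 -0.907  0.001]
 [ 0.    -0.001 -1.   ]]
```
Tool x axis = (.907,.421), y=(.421,-.907). Go: first rise/along. d_cur (638,-548,-41) total 842 → 21+ rows. Rotate in first 3 rows: (-.009,.046,.116). "shifts and turns along tool axes as they then stand". I'll rotate in first 3 rows with no translation... then use d_final. To save time combine: whatever. Do rotation 3 rows + dz -30 (up) then translation 22 rows of (18.8,-33.3,0.7). Split into commands.

Careful with the scale: shifts go in units of 25 mm and turns go in units of 0.2 rad. That gives: -35 mm is -1.4, -20 mm is -0.8, 0.116 rad is 0.58.

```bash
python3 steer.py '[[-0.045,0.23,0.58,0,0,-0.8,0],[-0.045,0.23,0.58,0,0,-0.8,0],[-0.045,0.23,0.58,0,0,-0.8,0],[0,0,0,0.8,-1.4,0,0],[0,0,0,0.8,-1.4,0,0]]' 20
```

```text
refused: ROWS must be one flat list, 7 numbers to a row, no inner brackets. Nothing was moved.
```

The call was refused and nothing moved: it wants one flat list, 7 numbers to a row, no inner brackets. Same move again in that form.

```bash
python3 steer.py '[-0.045,0.23,0.58,0,0,-0.8,0,-0.045,0.23,0.58,0,0,-0.8,0,-0.045,0.23,0.58,0,0,-0.8,0,0,0,0,0.8,-1.4,0,0,0,0,0,0.8,-1.4,0,0]' 20; for i in 1; do python3 steer.py '[0,0,0,0.8,-1.4,0,0,0,0,0,0.8,-1.4,0,0,0,0,0,0.8,-1.4,0,0,0,0,0,0.8,-1.4,0,0,0,0,0,0.8,-1.4,0,0]'; done;python3 steer.py '[0,0,0,0.8,-1.4,0,0,0,0,0,0.8,-1.4,0,0,0,0,0,0.8,-1.4,0,0,0,0,0,0.8,-1.4,0,0,0,0,0,0.8,-1.4,0,0]'; python3 - <<'E'
from h import *
go(B(110,-30,140),toolrot(-YB,-BZ));print(inB(tcp()[0]))
E
```

```text
clock: 0.52
eef_pos: [293.0, -494.9, 319.2]
tcp_rot: [3.138, -0.141, 0.082]
contact_force: [0.8, -0.1, -0.2]
opening: 0.297
grasp_force: 0.0
clock: 0.93
eef_pos: [377.6, -309.3, 331.9]
tcp_rot: [3.139, -0.14, 0.086]
contact_force: [1.7, 0.1, 0.7]
opening: 0.001
grasp_force: 0.0
clock: 1.35
eef_pos: [461.1, -126.3, 345.6]
tcp_rot: [3.139, -0.14, 0.087]
contact_force: [0.1, 0.3, -0.4]
opening: 0.001
grasp_force: 0.0
rot [ 0.003 -0.     0.001] d_cur [ 168.9 -311.7   75.1] d_final [ 168.5 -311.7   75.8]
[ -58.45223504 -341.7234633   215.82748506]
```

```bash
python3 steer.py '[0,0,0,0.8,-1.4,0,0,0,0,0,0.8,-1.4,0,0,0,0,0,0.8,-1.4,0,0,0,0,0,0.8,-1.4,0,0,0,0,0,0.8,-1.4,0,0]';python3 steer.py '[0,0,0,0.72,-1.4,0,0,0,0,0,0.72,-1.4,0,0,0,0,0,0.68,-1.32,0,0,0,0,0,0.6,-1.32,0,0,0,0,0,0,0,0,0]'; python3 - <<'E'
from h import *
go(B(110,-30,-13),toolrot(-YB,-BZ));print(inB(tcp()[0]))
p=r.camera_params('wrist'); print(p)
import json
json.dump({k:(v.tolist() if hasattr(v,'tolist') else v) for k,v in p.items()},open('w1.json','w'))
cv2.imwrite('pics/w1.png',r.grab_frame('wrist')[:,:,::-1])
E
```

```text
clock: 1.77
eef_pos: [544.8, 56.8, 358.9]
tcp_rot: [3.139, -0.14, 0.087]
contact_force: [0.6, 0.0, -0.3]
opening: 0.002
grasp_force: 0.0
clock: 2.18
eef_pos: [601.4, 201.5, 367.6]
tcp_rot: [3.141, -0.14, 0.09]
contact_force: [-0.8, 0.0, -0.7]
opening: -0.003
grasp_force: 0.0
rot [-0.    -0.001  0.005] d_cur [ -0.8   3.  227.3] d_final [ -0.6   3.  227.3]
[110.58652805 -27.03012894 214.31391985]
{'fx': 307.28209367711787, 'fy': 307.28209367711787, 'cx': 317.41864768336507, 'cy': 200.29104522490496, 'rvec': array([-2.23007724,  2.0394045 ,  0.15832838]), 'tvec': array([147.41225621, 588.14240652, 596.19857684])}
```

View pics/w1.png

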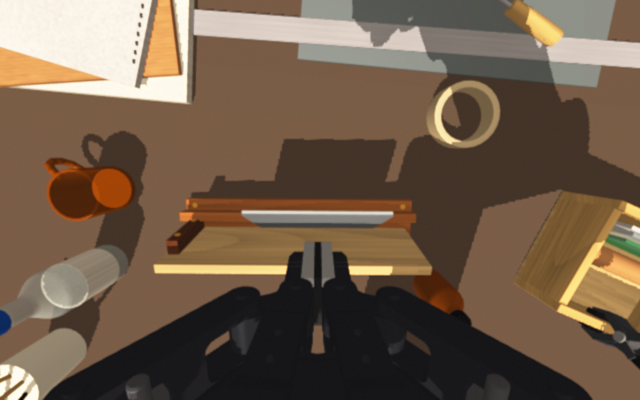

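The wrist view shows the board's top band between about (155,268) and (431,268). The mirror's top edge runs from (242,213) to (393,213), and the dark end stop is at (185,237). I'll measure the edges from profiles.

```bash
python3 - <<'E'
import json
from h import *
np.set_printoptions(precision=1,suppress=True)
p=json.load(open('w1.json')); C=(np.array([[p['fx'],0,p['cx']],[0,p['fy'],p['cy']],[0,0,1.]]),cv2.Rodrigues(np.array(p['rvec']))[0],np.array(p['tvec']))
g=cv2.imread('pics/w1.png').astype(float).sum(2)
for u in (175,230,260,390,410): print(u,g[258:280,u].astype(int))
print('ends',g[266:272,148:164].mean(0).astype(int),g[266:272,422:440].mean(0).astype(int))
print('mir L',g[211:215,234:250].mean(0).astype(int),'R',g[211:215,386:402].mean(0).astype(int)); print(g[204:232,320].astype(int))
print(O, proj(C,[B(0,170,0),B(0,-170,0),B(-12,170,0),B(0,150,-26),B(20,150,-26)]))
E
```

```text
175 [285 276 284 293 285 293 418 568 605 604 606 611 616 622 593 445 307 282
 283 284 289 286]
230 [299 293 296 298 293 285 355 512 599 608 606 609 615 626 624 562 369 284
 286 285 289 287]
260 [303 300 305 303 304 295 335 488 605 618 614 617 623 630 636 597 405 287
 284 285 290 290]
390 [292 286 286 291 295 302 314 381 540 641 649 646 644 642 612 516 400 231
 156 154 160 157]
410 [296 285 287 290 290 293 306 326 364 397 405 402 399 392 386 368 322 207
 159 158 158 161]
ends [286 287 286 284 288 354 507 602 616 614 614 614 613 613 613 612] [377 378 378 378 378 377 379 380 374 319 194 141 143 149 152 156 157 158]
mir L [221 218 219 219 217 218 251 380 528 568 570 568 571 569 570 571] R [575 574 574 574 574 573 518 339 209 191 194 195 196 196 197 197]
[225 228 224 216 213 232 351 544 650 625 502 420 394 395 394 394 397 395
 346 232 193 191 191 224 275 297 309 311]
[519.7 221.7 140. ] [[155.7 264.6]
 [434.8 265.7]
 [157.1 273.4]
 [181.2 254.8]
 [179.2 240.7]]
```

```bash
python3 - <<'E'
import json
from h import *
np.set_printoptions(precision=1,suppress=True)
p=json.load(open('w1.json')); C=(np.array([[p['fx'],0,p['cx']],[0,p['fy'],p['cy']],[0,0,1.]]),cv2.Rodrigues(np.array(p['rvec']))[0],np.array(p['tvec']))
L=onz(C,(153.7,263.8),140);Q=onz(C,(431.3,266.0),140);print(L,Q,np.linalg.norm(L-Q),(L+Q)/2,(L-Q)/np.linalg.norm(L-Q))
L=onz(C,(240.8,211.8),141);Q=onz(C,(392.8,211.8),141);print(L,Q,np.linalg.norm(L-Q),inB((L+Q)/2))
E
```

```text
[506.1 393.5 140. ] [533.3  56.5 140. ] 338.1130439303694 [519.7 225.  140. ] [-0.1  1.   0. ]
[580.1 290.9 141. ] [596.1 112.1 141. ] 179.61030120854716 [ 66.  -25.9  -8.3]
```

```bash
sed -i 's/^YB=.*;XH=np.array(\[[^]]*\])/YB=np.array([-.083,.9965,0]);XH=np.array([.9965,.083,0])/; s/O=np.array(\[[^]]*\])/O=np.array([519.7,224.,140])/' h.py; tail -5 h.py|head -3
python3 steer.py '[0,0,0,0,0,1.6,0,0,0,0,0,0,1.6,0,0,0,0,0,0,1.6,0,0,0,0,0,0,1.6,0,0,0,0,0,0,1.6,0]';python3 steer.py '[0,0,0,0,0,0.72,0,0,0,0,0,0,0.36,0,0,0,0,-0.24,0,0,0,0,0,0,-0.36,0,0,0,0,0,0,-0.24,0,0,0]';python3 steer.py '[0,0,0,-0.24,0,0,0,0,0,0,-0.24,0,0,0,0,0,0,-0.24,0,0,0,0,0,0,-0.24,0,0,0,0,0,0,-0.24,0,0,0]';python3 - <<'E'
from h import *
go(B(17,-28,-13),toolrot(-YB,-BZ));print(inB(tcp()[0]))
E
```

```text
return R.from_matrix(np.c_[np.cross(y,z),y,z])
YB=np.array([-.083,.9965,0]);XH=np.array([.9965,.083,0]);c8,s8=np.cos(np.radians(8)),np.sin(np.radians(8))
BX=c8*XH+s8*np.array([0,0,1]);BZ=-s8*XH+c8*np.array([0,0,1]);O=np.array([519.7,224.,140])
clock: 2.65
eef_pos: [627.3, 196.7, 168.4]
tcp_rot: [3.139, -0.14, 0.086]
contact_force: [0.2, -0.5, -0.4]
opening: -0.001
grasp_force: 0.0
clock: 3.07
eef_pos: [610.3, 196.1, 141.9]
tcp_rot: [3.139, -0.141, 0.086]
contact_force: [-0.2, -0.0, 0.5]
opening: -0.0
grasp_force: 0.0
clock: 3.48
eef_pos: [580.8, 193.9, 136.7]
tcp_rot: [3.139, -0.141, 0.087]
contact_force: [0.3, -0.3, -0.3]
opening: -0.005
grasp_force: 0.2
rot [ 0.002 -0.001  0.004] d_cur [-40.3  -7.3   1.5] d_final [-40.4  -7.1   1.6]
[ 57.36355704 -35.09637595 -11.42514703]
```

```bash
python3 steer.py '[0,0,0,-0.24,0,0,0,0,0,0,-0.24,0,0,0,0,0,0,-0.24,0,0,0,0,0,0,-0.2,0,0,0,0,0,0,-0.16,0,0,0]';python3 steer.py '[0,0,0,-0.12,0,0,0,0,0,0,-0.08,0,0,0,0,0,0,-0.08,0,0,0,0,0,0,0,0,0,0]';python3 steer.py '[0,0,0,-0.06,0,0,0,0,0,0,-0.04,0,0,0,0,0,0,0,0,0,0]';python3 - <<'E'
from h import *
print(inB(tcp()[0]))
cv2.imwrite('pics/w2.png',r.grab_frame('wrist')[:,:,::-1])
E
```

```text
clock: 3.9
eef_pos: [553.7, 191.3, 132.1]
tcp_rot: [3.139, -0.139, 0.087]
contact_force: [-0.1, -0.3, -0.7]
opening: 0.001
grasp_force: 0.0
clock: 4.23
eef_pos: [547.4, 190.8, 131.4]
tcp_rot: [3.139, -0.14, 0.087]
contact_force: [0.3, -0.6, -0.1]
opening: 0.001
grasp_force: 0.0
clock: 4.48
eef_pos: [545.1, 190.6, 131.0]
tcp_rot: [3.139, -0.14, 0.087]
contact_force: [0.3, 0.3, -0.3]
opening: 0.0
grasp_force: 0.0
[ 21.02800712 -35.37990453 -12.0247103 ]
```

View pics/w2.png

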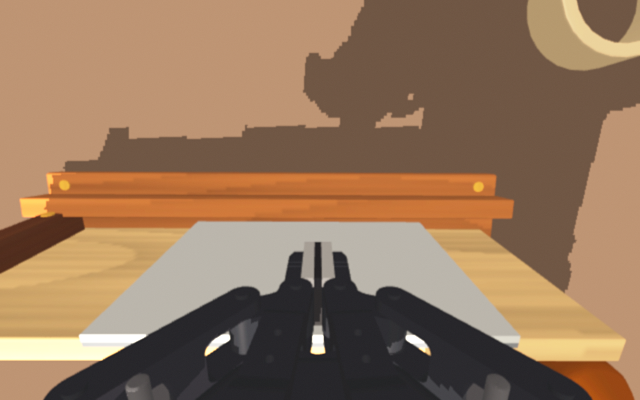

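The mirror is nearly back: its top edge is at rows 335–345, from (85) to (517), just in front of the board band. I'll push on until the force rises.

```bash
for k in 1; do python3 steer.py '[0,0,0,-0.04,0,0,0,0,0,0,-0.04,0,0,0,0,0,0,0,0,0,0]';done;python3 steer.py '[0,0,0,-0.04,0,0,0,0,0,0,-0.04,0,0,0,0,0,0,0,0,0,0]';python3 - <<'E'
from h import *
print(inB(tcp()[0]))
E
```

```text
clock: 4.78
eef_pos: [543.0, 190.4, 130.7]
tcp_rot: [3.139, -0.139, 0.087]
contact_force: [0.0, -1.2, -0.1]
opening: -0.0
grasp_force: 0.0
clock: 5.03
eef_pos: [541.3, 190.3, 130.6]
tcp_rot: [3.139, -0.14, 0.087]
contact_force: [1.9, -0.7, 0.4]
opening: -0.0
grasp_force: 0.4
[ 17.24716561 -35.3677602  -11.91827716]
```

In the tool's units: -1 mm is -0.04.

```bash
python3 steer.py '[0,0,0,-0.04,0,0,0,0,0,0,0,0,0,0]'; python3 steer.py '[0,0,0,-0.024,0,0,0,0,0,0,0,0,0,0]';python3 - <<'E'
from h import *
print(inB(tcp()[0]))
E
```

```text
clock: 5.2
eef_pos: [541.3, 190.4, 130.7]
tcp_rot: [3.139, -0.142, 0.087]
contact_force: [4.9, -0.6, -1.7]
opening: -0.001
grasp_force: 2.2
clock: 5.37
eef_pos: [541.2, 190.4, 130.7]
tcp_rot: [3.139, -0.143, 0.087]
contact_force: [7.7, -0.2, -4.5]
opening: 0.001
grasp_force: 3.2
[ 17.19929426 -35.3004254  -11.75998105]
```

```bash
python3 steer.py '[0,0,0,0.24,0,0,0,0,0,0,0.4,0,0,0,0,0,0,0,1,0,0,0,0,0,0,1.4,0,0,0,0,0,0,1.2,0,0]';python3 steer.py '[0,0,0,0,0.6,0,0,0,0,0,0,0,0.4,0,0,0,0,0,0,0.4,0,0,0,0,-0.2,0,0,0,0,0,0,0,0,0,0]';python3 - <<'E'
from h import *
print(inB(tcp()[0])); go(B(12.7,-138,-32),toolrot(-YB,-BZ))
E
```

```text
clock: 5.78
eef_pos: [563.8, 101.1, 132.9]
tcp_rot: [3.139, -0.14, 0.088]
contact_force: [0.6, -1.2, -0.4]
opening: 0.002
grasp_force: 0.0
clock: 6.2
eef_pos: [560.7, 87.4, 110.8]
tcp_rot: [3.139, -0.136, 0.088]
contact_force: [-0.2, -0.0, -0.9]
opening: -0.001
grasp_force: 0.0
[  25.1498006  -139.548295    -33.03533903]
rot [0.002 0.003 0.004] d_cur [-12.4  -1.6  -1. ] d_final [-12.5  -1.6  -1. ]
```

In the tool's units: -6 mm is -0.24, -5 mm is -0.2, 0.004 rad is 0.02.

```bash
python3 steer.py '[0.01,0.015,0.02,-0.24,0,0,0,0,0,0,-0.2,0,0,0,0,0,0,-0.04,0,0,0,0,0,0,0,0,0,0]';python3 steer.py '[0,0,0,0,-0.16,0,0,0,0,0,0,-0.16,0,0,0,0,0,0,-0.16,0,0,0,0,0,0,-0.16,0,0,0,0,0,0,-0.16,0,0]'; python3 - <<'E'
from h import *
print(inB(tcp()[0]))
E
```

```text
clock: 6.53
eef_pos: [554.9, 87.3, 113.0]
tcp_rot: [-3.14, -0.153, 0.083]
contact_force: [13.4, 3.1, -1.4]
opening: -0.001
grasp_force: 0.0
clock: 6.95
eef_pos: [553.4, 106.8, 113.1]
tcp_rot: [-3.141, -0.153, 0.083]
contact_force: [14.4, -3.6, -0.5]
opening: 0.0
grasp_force: 0.0
[  19.85470705 -119.54931129  -29.95745845]
```

```bash
python3 steer.py '[0,0,0,0.32,0,0,0,0,0,0,0.32,0,0,0,0,0,0,0,0,0,0]'; python3 - <<'E'
from h import *
print(inB(tcp()[0]))
cv2.imwrite('pics/w3.png',r.grab_frame('wrist')[:,:,::-1])
E
```

```text
clock: 7.2
eef_pos: [565.9, 107.5, 113.5]
tcp_rot: [-3.141, -0.144, 0.083]
contact_force: [0.1, 0.1, -0.5]
opening: 0.002
grasp_force: 0.0
[  32.37105072 -119.91219691  -31.33705444]
```

View pics/w3.png

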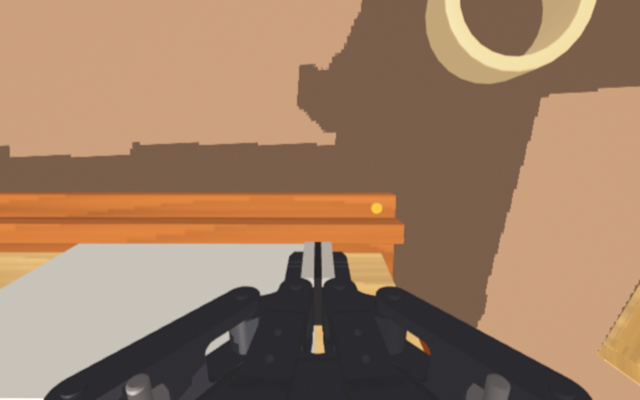

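The picture shows the mirror's -y edge hidden just beside the fingertips at (300,245). The wide linkage knuckles at (245,292) and (390,292) overlap the mirror, so they are what touched. I'll tilt the tool so that the tip leads.

```bash
python3 - <<'E'
from h import *
z=-.05*XH+.42*YB-.9*np.array([0,0,1]);z/=np.linalg.norm(z)
Rn=toolrot(-YB,z); print(Rn.as_euler('xyz'))
tip=lambda X,Y,Z:B(X,Y,Z)-22*z
go(tip(32,-145,-50),Rn); 
for c in [(13,-145,-60),(13,-33,-60)]: print((Rn.inv().apply(tip(*c)-tip(32,-145,-50))).round(1))
E
```

```text
[-2.70557451  0.05549577  0.08309971]
rot [ 0.435 -0.195  0.043] d_cur [ 4.5 34.1 -1.2] d_final [  4.2  30.1 -16.3]
[-16.7   5.7  12.2]
[-16.7 -95.8  59.5]
```

```bash
python3 steer.py '[0,0,0,0.16,1.36,-0.2,0,0.545,-0.245,0.055,0,0,0,0,0.545,-0.245,0.055,0,0,0,0,0.545,-0.245,0.055,0,0,0,0,0.545,-0.245,0.055,0,0,0,0]';python3 - <<'E'
from h import *
z=-.05*XH+.42*YB-.9*np.array([0,0,1]);z/=np.linalg.norm(z)
Rn=toolrot(-YB,z); 
tip=lambda X,Y,Z:B(X,Y,Z)-22*z
p,q,s=tcp(); print(inB(p+22*q.apply([0,0,1])))
go(tip(20,-145,-60),Rn);go(tip(13,-145,-60),Rn)
E
```

```text
clock: 7.67
eef_pos: [570.9, 73.5, 119.5]
tcp_rot: [-2.701, 0.055, 0.083]
contact_force: [-0.4, -0.5, -0.7]
opening: -0.003
grasp_force: 0.0
[  31.41877611 -144.8629569   -45.14478313]
rot [-0.004 -0.001 -0.   ] d_cur [-8.3  7.2 15.1] d_final [-8.3  7.1 15.2]
rot [-0.004 -0.001 -0.   ] d_cur [-15.2   7.8  16.3] d_final [-15.2   7.7  16.4]
```

In the tool's units: 15 mm is 0.6, 7 mm is 0.28.

```bash
python3 steer.py '[0,0,0,-0.2,0.28,0.6,0,0,0,0,-0.16,0,0,0,0,0,0,0,0,0,0]';python3 steer.py '[0,0,0,-0.12,0,0,0,0,0,0,-0.12,0,0,0,0,0,0,0,0,0,0]'; python3 - <<'E'
from h import *
p,q,s=tcp(); print(inB(p+22*q.apply([0,0,1])))
E
```

```text
clock: 7.92
eef_pos: [558.5, 72.1, 101.2]
tcp_rot: [-2.708, 0.059, 0.081]
contact_force: [0.1, 0.6, 0.4]
opening: -0.003
grasp_force: 0.0
clock: 8.17
eef_pos: [554.2, 72.5, 103.5]
tcp_rot: [-2.708, 0.055, 0.083]
contact_force: [0.5, -0.4, 0.2]
opening: -0.001
grasp_force: 0.0
[  12.6306582  -144.57716917  -58.80211485]
```

```bash
for k in 1; do python3 steer.py '[0,0,0,0,-0.144,0.068,0,0,0,0,0,-0.144,0.068,0,0,0,0,0,-0.144,0.068,0,0,0,0,0,-0.144,0.068,0,0,0,0,0,-0.144,0.068,0]';done; python3 steer.py '[0,0,0,0,-0.144,0.068,0,0,0,0,0,-0.144,0.068,0,0,0,0,0,-0.144,0.068,0,0,0,0,0,-0.144,0.068,0,0,0,0,0,-0.144,0.068,0]'; python3 - <<'E'
from h import *
p,q,s=tcp(); print(inB(p+22*q.apply([0,0,1])))
E
```

```text
clock: 8.58
eef_pos: [553.1, 92.3, 102.6]
tcp_rot: [-2.708, 0.055, 0.082]
contact_force: [0.1, 0.6, 1.2]
opening: 0.0
grasp_force: 0.0
clock: 9.0
eef_pos: [551.6, 111.7, 102.4]
tcp_rot: [-2.708, 0.055, 0.082]
contact_force: [0.9, -3.9, 1.2]
opening: 0.003
grasp_force: 1.8
[  13.18495159 -105.28213607  -59.98893707]
```

In the tool's units: -4.5 mm is -0.18, 2.1 mm is 0.084.

```bash
python3 steer.py '[0,0,0,0,-0.18,0.084,0,0,0,0,0,-0.18,0.084,0,0,0,0,0,-0.18,0.084,0,0,0,0,0,-0.18,0.084,0,0,0,0,0,-0.18,0.084,0]'; python3 steer.py '[0,0,0,0,-0.18,0.084,0,0,0,0,0,-0.18,0.084,0,0,0,0,0,-0.18,0.084,0,0,0,0,0,-0.18,0.084,0,0,0,0,0,0,0,0]'; python3 - <<'E'
from h import *
p,q,s=tcp(); print(inB(p+22*q.apply([0,0,1])))
cv2.imwrite('pics/w4.png',r.grab_frame('wrist')[:,:,::-1])
E
```

```text
clock: 9.42
eef_pos: [549.4, 136.8, 102.3]
tcp_rot: [-2.708, 0.055, 0.082]
contact_force: [1.4, -3.4, 2.3]
opening: -0.005
grasp_force: 2.0
clock: 9.83
eef_pos: [547.6, 157.1, 102.3]
tcp_rot: [-2.707, 0.056, 0.082]
contact_force: [0.2, -1.7, 0.9]
opening: -0.002
grasp_force: 0.6
[ 12.91363342 -59.70436311 -60.04639763]
```

View pics/w4.png

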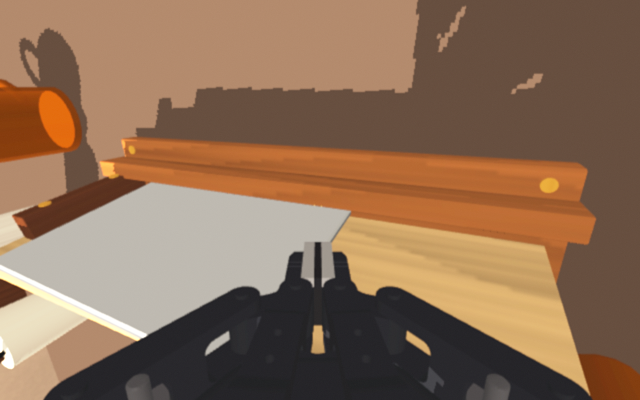

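The mirror stays flat and slides along. Its far lower corner at (150,183) is close to the dark stop at (135,180). I'll go on slowly until the force rises.

In the tool's units: -2.3 mm is -0.092, 1.05 mm is 0.042.

```bash
python3 steer.py '[0,0,0,0,-0.092,0.042,0,0,0,0,0,-0.092,0.042,0,0,0,0,0,-0.092,0.042,0,0,0,0,0,0,0,0]'; python3 steer.py '[0,0,0,0,-0.072,0.034,0,0,0,0,0,-0.072,0.034,0,0,0,0,0,0,0,0]';  python3 - <<'E'
from h import *
p,q,s=tcp(); print(inB(p+22*q.apply([0,0,1])))
E
```

```text
clock: 10.22
eef_pos: [547.1, 164.0, 102.2]
tcp_rot: [-2.708, 0.056, 0.082]
contact_force: [1.0, -2.4, 1.2]
opening: -0.001
grasp_force: 1.1
clock: 10.47
eef_pos: [546.8, 167.9, 102.2]
tcp_rot: [-2.708, 0.056, 0.082]
contact_force: [0.8, -2.1, 0.1]
opening: -0.001
grasp_force: 1.2
[ 13.04664716 -48.91783818 -60.13351539]
```

In the tool's units: -1.8 mm is -0.072, 0.85 mm is 0.034.

```bash
python3 steer.py '[0,0,0,0,-0.072,0.034,0,0,0,0,0,-0.072,0.034,0,0,0,0,0,0,0,0]'; python3 steer.py '[0,0,0,0,-0.072,0.034,0,0,0,0,0,0,0,0]'; python3 steer.py '[0,0,0,0,-0.072,0.034,0,0,0,0,0,0,0,0]';  python3 - <<'E'
from h import *
p,q,s=tcp(); print(inB(p+22*q.apply([0,0,1])))
E
```

```text
clock: 10.72
eef_pos: [546.5, 171.9, 102.2]
tcp_rot: [-2.708, 0.056, 0.082]
contact_force: [-0.0, -3.2, 0.0]
opening: 0.002
grasp_force: 1.2
clock: 10.88
eef_pos: [546.4, 173.9, 102.2]
tcp_rot: [-2.708, 0.056, 0.082]
contact_force: [0.7, -2.5, 0.1]
opening: 0.002
grasp_force: 1.3
clock: 11.05
eef_pos: [546.2, 175.8, 102.2]
tcp_rot: [-2.708, 0.056, 0.082]
contact_force: [-0.2, -1.9, -0.2]
opening: -0.002
grasp_force: 1.4
[ 13.07175711 -40.98847077 -60.14688315]
```

```bash
python3 steer.py '[0,0,0,0,-0.056,0.026,0,0,0,0,0,0,0,0]'; python3 steer.py '[0,0,0,0,-0.056,0.026,0,0,0,0,0,0,0,0]'; python3 steer.py '[0,0,0,0,-0.056,0.026,0,0,0,0,0,0,0,0]';  python3 - <<'E'
from h import *
p,q,s=tcp(); print(inB(p+22*q.apply([0,0,1])))
E
```

```text
clock: 11.22
eef_pos: [546.1, 177.3, 102.2]
tcp_rot: [-2.708, 0.055, 0.082]
contact_force: [0.3, -2.1, 1.1]
opening: 0.0
grasp_force: 1.4
clock: 11.38
eef_pos: [546.0, 178.8, 102.2]
tcp_rot: [-2.708, 0.055, 0.082]
contact_force: [0.3, -2.7, 0.5]
opening: -0.0
grasp_force: 1.5
clock: 11.55
eef_pos: [545.8, 180.4, 102.2]
tcp_rot: [-2.708, 0.056, 0.082]
contact_force: [-0.2, -3.0, 1.1]
opening: -0.0
grasp_force: 1.5
[ 13.06168214 -36.39173861 -60.16844232]
```

In the tool's units: -1 mm is -0.04, 0.47 mm is 0.0188.

```bash
python3 steer.py '[0,0,0,0,-0.04,0.0188,0,0,0,0,0,0,0,0]'; python3 steer.py '[0,0,0,0,-0.04,0.0188,0,0,0,0,0,0,0,0]'; python3 steer.py '[0,0,0,0,-0.04,0.0188,0,0,0,0,0,0,0,0]'; python3 - <<'E'
from h import *
p,q,s=tcp(); print(inB(p+22*q.apply([0,0,1])))
E
```

```text
clock: 11.72
eef_pos: [545.8, 181.4, 102.2]
tcp_rot: [-2.708, 0.055, 0.082]
contact_force: [0.5, -3.2, 1.8]
opening: -0.001
grasp_force: 1.5
clock: 11.88
eef_pos: [545.6, 182.5, 102.1]
tcp_rot: [-2.708, 0.056, 0.082]
contact_force: [1.3, -2.3, 2.0]
opening: 0.001
grasp_force: 1.6
clock: 12.05
eef_pos: [545.7, 183.2, 102.1]
tcp_rot: [-2.709, 0.055, 0.082]
contact_force: [-0.1, -7.1, 2.3]
opening: -0.001
grasp_force: 3.3
[ 13.13690256 -33.61001137 -60.27005768]
```

In the tool's units: -0.6 mm is -0.024, 0.28 mm is 0.0112.

```bash
python3 steer.py '[0,0,0,0,-0.024,0.0112,0,0,0,0,0,0,0,0]';  python3 steer.py '[0,0,0,0,0.08,-0.04,0,0,0,0,0,0.24,-0.12,0,0,0,0,0,0.6,-0.4,0,0,0,0,0.4,0.8,-1.2,0,0,0,0,0,0,-1.6,0]'; python3 - <<'E'
from h import *
print(inB(tcp()[0])); cv2.imwrite('pics/w5.png',r.grab_frame('wrist')[:,:,::-1])
E
```

```text
clock: 12.22
eef_pos: [545.7, 183.5, 102.1]
tcp_rot: [-2.709, 0.055, 0.082]
contact_force: [0.8, -10.0, 1.5]
opening: 0.003
grasp_force: 4.5
clock: 12.63
eef_pos: [563.3, 109.4, 156.9]
tcp_rot: [-2.708, 0.062, 0.082]
contact_force: [0.2, -0.0, 0.2]
opening: 0.002
grasp_force: 0.0
[  36.0070962  -117.80694898   12.05451505]
```

View pics/w5.png

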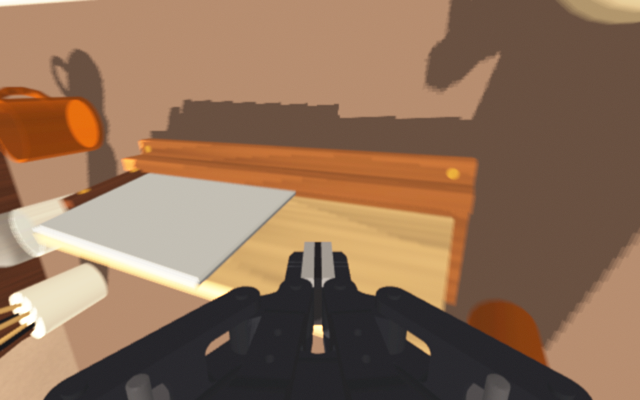

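The mirror lies flat, and its far end at (75,205) meets the dark stop. The clamp is next.

```bash
cat >> h.py <<'E'
CX=np.array([.9557,-.2943,0])
E
python3 - <<'E'
from h import *
go([440,-220,320],toolrot(CX)); p,q,s=tcp(); print(q.as_matrix().round(3), s['qpos'].round(2))
E
```

```text
rot [-0.41  -0.214 -1.183] d_cur [-161.3  225.7 -265.7] d_final [-350.8  -25.9 -154.5]
[[ 0.996  0.051 -0.079]
 [ 0.08  -0.907  0.415]
 [-0.051 -0.419 -0.907]] [-0.05  0.44  1.8   0.49  1.07  1.18]
```

Careful with the scale: shifts go in units of 25 mm and turns go in units of 0.2 rad. That gives: -40 mm is -1.6, -35 mm is -1.4, -0.1075 rad is -0.5375.

```bash
python3 steer.py '[0,0,0,0,0,-1.6,0,-0.185,-0.0975,-0.5375,0,0,-1.6,0.5,-0.185,-0.0975,-0.5375,0,0,-1.6,1,-0.185,-0.0975,-0.5375,0,0,-1.4,1,-0.185,-0.0975,-0.5375,0,0,0,1]'; python3 steer.py '[-0.185,-0.0975,-0.5375,0,0,0,1,-0.185,-0.0975,-0.5375,0,0,0,1,-0.185,-0.0975,-0.5375,0,0,0,1,-0.185,-0.0975,-0.5375,0,0,0,1,-0.185,-0.0975,-0.5375,0,0,0,1]'; python3 steer.py '[-0.185,-0.0975,-0.5375,0,0,0,1,-0.185,-0.0975,-0.5375,0,0,0,1]'; python3 - <<'E'
from h import *
go([440,-220,320],toolrot(CX))
E
```

```text
clock: 13.1
eef_pos: [582.8, 49.0, 308.7]
tcp_rot: [-2.858, -0.034, 0.514]
contact_force: [0.7, 0.1, 1.0]
opening: 0.559
grasp_force: 0.0
clock: 13.52
eef_pos: [579.2, 51.2, 301.5]
tcp_rot: [-3.057, -0.029, 1.062]
contact_force: [1.1, 0.4, -0.1]
opening: 0.999
grasp_force: 0.0
clock: 13.68
eef_pos: [579.1, 51.3, 301.5]
tcp_rot: [-3.135, 0.0, 1.279]
contact_force: [-1.0, -0.3, 1.5]
opening: 1.001
grasp_force: 0.0
rot [-0.007  0.     0.007] d_cur [-299.9  -55.3  -18. ] d_final [-300.2  -53.1  -18.5]
```

In the tool's units: -37 mm is -1.48, -6.6 mm is -0.264.

```bash
python3 steer.py '[0,0,0,-1.48,-0.264,-0.092,1,0,0,0,-1.52,-0.264,-0.092,1,0,0,0,-1.52,-0.264,-0.092,1,0,0,0,-1.52,-0.264,-0.092,1,0,0,0,-1.52,-0.264,-0.092,1]'; python3 steer.py '[0,0,0,-1.52,-0.264,-0.092,1,0,0,0,-1.52,-0.264,-0.092,1,0,0,0,-1.4,-0.264,-0.092,1,0,0,0,0,0,0,1,0,0,0,0,0,0,1]'; python3 - <<'E'
from h import *
import json
go([440,-220,320],toolrot(CX))
p=r.camera_params('wrist')
json.dump({k:(v.tolist() if hasattr(v,'tolist') else v) for k,v in p.items()},open('w6.json','w'))
cv2.imwrite('pics/w6.png',r.grab_frame('wrist')[:,:,::-1])
E
```

```text
clock: 14.1
eef_pos: [491.2, -120.9, 313.3]
tcp_rot: [-3.134, -0.001, 1.274]
contact_force: [0.9, -0.2, 0.4]
opening: 0.998
grasp_force: 0.0
clock: 14.52
eef_pos: [440.1, -221.6, 320.4]
tcp_rot: [-3.134, -0.001, 1.27]
contact_force: [0.5, 0.4, -0.5]
opening: 0.997
grasp_force: 0.0
rot [-0.008 -0.001 -0.002] d_cur [ 1.5 -0.6  0.4] d_final [ 1.5 -0.6  0.4]
```

View pics/w6.png

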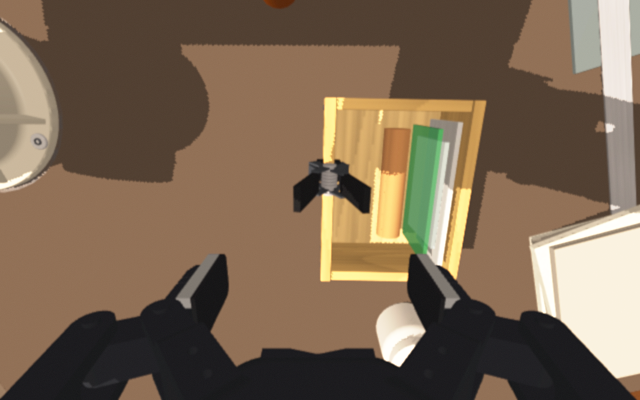

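The picture is clear. The handle tops are at (299,200) and (365,200), the pivot is at (329,178), and the crate rim runs from (331,100) to (326,282). I'll measure these by mask.

```bash
python3 - <<'E'
import json
from h import *
np.set_printoptions(precision=1,suppress=True)
p=json.load(open('w6.json')); C=(np.array([[p['fx'],0,p['cx']],[0,p['fy'],p['cy']],[0,0,1.]]),cv2.Rodrigues(np.array(p['rvec']))[0],np.array(p['tvec']))
im=cv2.imread('pics/w6.png').astype(int); g=im.sum(2)
hsv=cv2.cvtColor(im.astype(np.uint8),cv2.COLOR_BGR2HSV)
m=np.zeros(g.shape,np.uint8); m[155:216,285:378]=(g[155:216,285:378]<110)
n,l,st,ce=cv2.connectedComponentsWithStats(m); print(st[1:][st[1:,4]>20])
M=np.isin(l,[i for i in range(1,n) if st[i,4]>20])
for c in (293,294,295,296,297,300,304,360,364,368,369,370,371):
    rr=np.where(M[:,c])[0]; print(c,(rr.min(),rr.max()) if len(rr) else None)
print(g[190,286:300],g[190,362:380]); 
# rim left edge & right edge
for v in (110,130,150,230,250,270):
    row=g[v,315:345]; print(v,row)
E
```

```text
[[294 173  26  38 585]
 [338 174  32  38 730]]
293 None
294 (np.int64(187), np.int64(197))
295 (np.int64(186), np.int64(199))
296 (np.int64(185), np.int64(199))
297 (np.int64(184), np.int64(199))
300 (np.int64(182), np.int64(210))
304 (np.int64(179), np.int64(206))
360 (np.int64(182), np.int64(209))
364 (np.int64(185), np.int64(211))
368 (np.int64(187), np.int64(210))
369 (np.int64(188), np.int64(197))
370 None
371 None
[346 344 344 345 346 350 314 190  93  76  77  77  73  74] [ 66  66  70  78  77  74  77  82 187 367 462 516 611 664 677 680 666 594]
110 [347 343 344 343 344 345 344 342 378 551 652 656 652 652 652 656 657 658
 658 651 617 479 445 490 498 500 497 484 460 455]
130 [345 344 348 346 347 345 346 364 469 589 644 652 651 651 650 651 654 656
 655 636 509 448 471 489 489 487 482 473 465 460]
150 [348 344 344 347 344 343 344 412 574 651 654 651 652 649 648 643 618 507
 442 436 457 476 494 492 489 483 472 465 462 466]
230 [344 348 343 344 346 390 541 634 645 643 648 651 652 651 650 643 614 512
 489 504 492 479 485 494 501 503 503 505 503 495]
250 [346 344 344 345 340 398 565 643 655 652 643 637 628 625 633 625 459 338
 341 343 346 347 343 348 344 345 344 347 351 350]
270 [343 346 343 341 358 516 645 660 657 653 646 637 631 629 607 494 413 433
 440 436 430 427 427 425 422 418 418 412 413 410]
```

```bash
python3 - <<'E'
import json
from h import *
np.set_printoptions(precision=1,suppress=True)
p=json.load(open('w6.json')); C=(np.array([[p['fx'],0,p['cx']],[0,p['fy'],p['cy']],[0,0,1.]]),cv2.Rodrigues(np.array(p['rvec']))[0],np.array(p['tvec']))
g=cv2.imread('pics/w6.png').astype(int).sum(2)
for v in range(184,214,2):
    a=np.where(g[v,285:329]<220)[0]+285; b=np.where(g[v,331:378]<220)[0]+331
    print(v,(a.min(),a.max()) if len(a) else 0,(b.min(),b.max()) if len(b) else 0)
rim=[onz(C,(u,v),100) for u,v in [(323.7,110),(323.25,130),(322.5,150),(320.75,230),(320.6,250),(319.9,270)]]
rim=np.array(rim)[:,:2]; d=np.linalg.svd(rim-rim.mean(0))[2][0]; d*=np.sign(d[1]); print('rimdir',d,rim.mean(0)+6*np.array([d[1],-d[0]]))
L=onz(C,(294,199),201);Q=onz(C,(369.7,199),201); print(L,Q,np.linalg.norm(L-Q),(L+Q)/2)
print('piv',onz(C,(329,178),131))
n=np.array([d[1],-d[0]]); print('offset of handle mid from rim midline',((L+Q)/2)[:2]@n-(rim.mean(0)@n+6), 'corners',[onz(C,x,100)[:2]@d for x in((327,97),(321,282))], ((L+Q)/2)[:2]@d)
E
```

```text
184 (np.int64(296), np.int64(320)) (np.int64(339), np.int64(365))
186 (np.int64(293), np.int64(320)) (np.int64(337), np.int64(368))
188 (np.int64(293), np.int64(323)) (np.int64(335), np.int64(370))
190 (np.int64(293), np.int64(326)) (np.int64(334), np.int64(370))
192 (np.int64(293), np.int64(323)) (np.int64(332), np.int64(370))
194 (np.int64(293), np.int64(320)) (np.int64(336), np.int64(369))
196 (np.int64(293), np.int64(314)) (np.int64(340), np.int64(369))
198 (np.int64(293), np.int64(313)) (np.int64(347), np.int64(369))
200 (np.int64(294), np.int64(311)) (np.int64(349), np.int64(369))
202 (np.int64(294), np.int64(309)) (np.int64(351), np.int64(369))
204 (np.int64(294), np.int64(307)) (np.int64(353), np.int64(369))
206 (np.int64(294), np.int64(305)) (np.int64(355), np.int64(369))
208 (np.int64(294), np.int64(303)) (np.int64(358), np.int64(368))
210 (np.int64(294), np.int64(301)) (np.int64(360), np.int64(368))
212 0 (np.int64(362), np.int64(368))
rimdir [0.3 0.9] [ 442.2 -244.5]
[ 421.4 -212.9  201. ] [ 480.4 -231.1  201. ] 61.73811904511743 [ 450.9 -222.   201. ]
piv [ 451.1 -220.3  131. ]
offset of handle mid from rim midline 1.18083064181468 corners [np.float64(12.60712348245184), np.float64(-208.97487125661408)] -69.19776981156724
```

```bash
python3 - <<'E'
from h import *
p,q,s=tcp(); R2=q*R.from_rotvec([0,0,.024]); R2=toolrot(R2.apply([0,1,0])); print(R2.as_euler('xyz'))
go([450.6,-221.5,184],R2)
E
```

```text
[3.14159265 0.         1.24728848]
rot [-0.008 -0.001  0.024] d_cur [  1.9  10.8 136.2] d_final [  2.3   9.7 136.3]
```

In the tool's units: 30 mm is 1.2, 25 mm is 1, 0.024 rad is 0.12.

```bash
python3 steer.py '[-0.04,-0.005,0.12,0.08,0.4,1.2,1,0,0,0,0,0,1.2,1,0,0,0,0,0,1.2,1,0,0,0,0,0,1,1,0,0,0,0,0,0.6,1]' 40; python3 steer.py '[0,0,0,0,0,0.24,1,0,0,0,0,0,0,1,0,0,0,0,0,0,1]';python3 - <<'E'
from h import *
go([450.6,-221.5,184],toolrot([np.sin(1.2473),-np.cos(1.2473),0]))
E
```

```text
clock: 14.98
eef_pos: [450.3, -219.2, 187.3]
tcp_rot: [-3.138, -0.0, 1.251]
contact_force: [-0.6, 1.5, 0.0]
opening: 1.003
grasp_force: 0.0
clock: 15.23
eef_pos: [451.7, -220.9, 184.7]
tcp_rot: [3.141, 0.001, 1.25]
contact_force: [-0.1, -0.3, -0.1]
opening: 1.002
grasp_force: 0.0
rot [0.001 0.001 0.003] d_cur [-0.9 -0.9  0.7] d_final [-0.9 -0.9  0.7]
```

```bash
python3 steer.py '[0,0,0,-0.036,-0.036,0.02,0.7,0,0,0,0,0,0,0.5,0,0,0,0,0,0,0.4,0,0,0,0,0,0,0.2,0,0,0,0,0,0,0.2]' 45; python3 steer.py '[0,0,0,0,0,0,0.2,0,0,0,0,0,0,0.2,0,0,0,0,0,0,0.2,0,0,0,0,0,0,0.2]'; python3 - <<'E'
from h import *
print(tcp()[2]['eef_pos'],tcp()[2]['contact_force'])
E
```

```text
clock: 15.65
eef_pos: [449.9, -222.2, 184.0]
tcp_rot: [3.141, 0.001, 1.249]
contact_force: [0.8, 0.6, -1.1]
opening: 0.297
grasp_force: 12.2
clock: 15.98
eef_pos: [449.9, -222.1, 183.7]
tcp_rot: [3.141, 0.001, 1.249]
contact_force: [0.9, -0.1, -1.5]
opening: 0.277
grasp_force: 48.8
[ 449.88718266 -222.08354414  183.69130446] [ 0.90969109 -0.05886014 -1.50414233]
```

```bash
python3 steer.py '[0,0,0,0,0,-0.2,0.2,0,0,0,0,0,-0.6,0.2,0,0,0,0,0,-1.2,0.2,0,0,0,0,0,-1.4,0.2,0,0,0,0,0,-1.4,0.2]'; python3 steer.py '[0,0,0,0,0,-1.2,0.2,0,0,0,0,0,0,0.2,0,0,0,0,0,0,0.2]';  python3 - <<'E'
from h import *
import json
p=r.camera_params('wrist')
json.dump({k:(v.tolist() if hasattr(v,'tolist') else v) for k,v in p.items()},open('w7.json','w'))
f=r.grab_frame('wrist')[:,:,::-1];cv2.imwrite('pics/w7.png',f)
go(B(-3,60,180),toolrot(BX,-BZ)); 
E
```

```text
clock: 16.4
eef_pos: [449.3, -221.7, 305.1]
tcp_rot: [-3.141, 0.001, 1.249]
contact_force: [1.5, -0.6, -1.1]
opening: 0.279
grasp_force: 48.8
clock: 16.65
eef_pos: [450.6, -222.3, 335.7]
tcp_rot: [3.137, 0.001, 1.249]
contact_force: [0.3, 0.3, -2.9]
opening: 0.278
grasp_force: 48.8
rot [-0.137  0.029 -0.404] d_cur [ 489.3 -123.9   15.5] d_final [498.5  75.7  26.9]
```

```bash
python3 steer.py '[-0.17,0.035,-0.505,0,0,0,0.2,-0.17,0.035,-0.505,0,0,0,0.2,-0.17,0.035,-0.505,0,0,0,0.2,-0.17,0.035,-0.505,0,0,0,0.2,0,0,0,0.8,0.12,0,0.2]'; python3 steer.py '[0,0,0,1.52,0.232,0,0.2,0,0,0,1.52,0.232,0,0.2,0,0,0,1.52,0.232,0,0.2,0,0,0,1.52,0.232,0,0.2,0,0,0,1.52,0.232,0,0.2]';python3 steer.py '[0,0,0,1.52,0.232,0,0.2,0,0,0,1.52,0.232,0,0.2,0,0,0,1.52,0.232,0,0.2,0,0,0,1.52,0.232,0,0.2,0,0,0,1.52,0.232,0,0.2]';python3 steer.py '[0,0,0,1.52,0.232,0,0.2,0,0,0,1.2,0.2,0,0.2,0,0,0,0.8,0.12,0,0.2,0,0,0,0,0,0,0.2,0,0,0,0,0,0,0.2]'; python3 - <<'E'
from h import *
import json
go(B(-3,60,180),toolrot(BX,-BZ)); 
p=r.camera_params('wrist')
json.dump({k:(v.tolist() if hasattr(v,'tolist') else v) for k,v in p.items()},open('w8.json','w'))
f=r.grab_frame('wrist')[:,:,::-1];cv2.imwrite('pics/w8.png',f)
E
```

```text
clock: 17.12
eef_pos: [449.8, -203.1, 332.0]
tcp_rot: [3.005, 0.001, 1.661]
contact_force: [-0.1, 0.2, -2.4]
opening: 0.277
grasp_force: 48.8
clock: 17.53
eef_pos: [462.7, -8.4, 336.1]
tcp_rot: [3.007, 0.0, 1.653]
contact_force: [1.9, 0.1, -2.0]
opening: 0.276
grasp_force: 48.8
clock: 17.95
eef_pos: [475.6, 183.3, 339.8]
tcp_rot: [3.007, 0.002, 1.654]
contact_force: [1.4, -0.3, -0.8]
opening: 0.277
grasp_force: 48.8
clock: 18.37
eef_pos: [482.2, 270.9, 341.3]
tcp_rot: [3.007, 0.003, 1.656]
contact_force: [-0.4, -0.5, -2.0]
opening: 0.28
grasp_force: 48.8
rot [-0.005  0.002  0.003] d_cur [10.2  2.3 24. ] d_final [10.1  2.2 24. ]
```

View pics/w8.png

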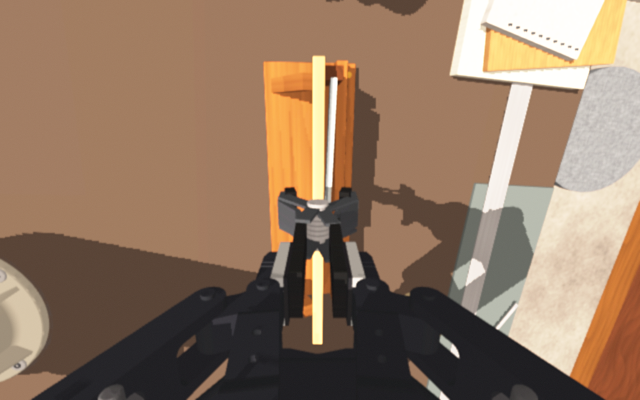

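The clamp straddles board and mirror, with its jaws at (290,215) and (347,215) open. The mirror strip runs from (334,80) to (329,185) beside the board band at u = 313–325, which could mean it is skewed. I'll check that with numbers.

```bash
python3 - <<'E'
import json
from h import *
np.set_printoptions(precision=1,suppress=True)
im=cv2.imread('pics/w8.png').astype(int)
hsv=cv2.cvtColor(im.astype(np.uint8),cv2.COLOR_BGR2HSV)
for v in (66,72,76,80,84,90,100,120,140,160,175,183):
    print(v,' '.join(f"{u}:{im[v,u].sum()},{hsv[v,u,1]}" for u in range(310,342,1)))
p=json.load(open('w8.json')); C=(np.array([[p['fx'],0,p['cx']],[0,p['fy'],p['cy']],[0,0,1.]]),cv2.Rodrigues(np.array(p['rvec']))[0],np.array(p['tvec']))
P=[B(0,170,0),B(0,-170,0),B(-12,170,0),B(-12,-170,0),B(0,150,5),B(6,150,5),B(0,60,5),B(6,60,5),B(6,150,-125),B(6,60,-125)]
print(proj(C,P)); print(-C[1].T@C[2], inB(-C[1].T@C[2]))
E
```

```text
66 310:466,181 311:459,180 312:565,135 313:695,68 314:703,59 315:698,63 316:694,66 317:690,69 318:691,68 319:690,69 320:687,71 321:688,70 322:687,71 323:684,74 324:634,107 325:369,152 326:191,180 327:196,179 328:193,177 329:195,178 330:202,178 331:210,177 332:216,179 333:216,182 334:207,178 335:235,180 336:308,181 337:328,181 338:324,182 339:325,181 340:332,182 341:348,183
72 310:453,185 311:454,180 312:571,134 313:699,65 314:704,58 315:697,64 316:694,66 317:690,69 318:689,70 319:688,70 320:686,72 321:685,73 322:687,71 323:681,77 324:626,111 325:348,151 326:168,177 327:172,175 328:174,180 329:180,173 330:173,176 331:173,176 332:174,174 333:178,169 334:176,174 335:182,174 336:224,178 337:306,179 338:323,182 339:321,182 340:317,180 341:307,179
76 310:428,185 311:431,181 312:571,131 313:704,61 314:705,58 315:698,63 316:694,66 317:691,68 318:686,72 319:685,73 320:685,73 321:684,73 322:686,72 323:681,77 324:618,113 325:343,150 326:173,176 327:173,173 328:176,171 329:175,174 330:188,160 331:218,135 332:228,128 333:248,115 334:287,98 335:290,101 336:290,128 337:312,173 338:318,183 339:320,1
[... 2791 characters left out ...]
63,2 330:765,0 331:765,0 332:577,51 333:262,152 334:242,188 335:312,186 336:327,186 337:327,186 338:323,185 339:325,186 340:320,188 341:321,187
183 310:463,182 311:467,181 312:597,129 313:709,56 314:713,51 315:702,60 316:697,64 317:694,66 318:692,67 319:690,69 320:689,70 321:688,71 322:682,76 323:618,113 324:382,145 325:353,34 326:553,8 327:678,11 328:745,6 329:763,2 330:765,0 331:737,14 332:427,83 333:209,186 334:243,187 335:308,183 336:325,186 337:323,187 338:322,187 339:327,186 340:326,188 341:325,185
[[324.4  57.2]
 [322.  344.7]
 [312.   57.2]
 [312.8 344.7]
 [324.3  79. ]
 [330.5  79. ]
 [323.5 170.3]
 [329.2 170.3]
 [327.2  86.9]
 [326.4 152.4]]
[459.6 344.5 460.8] [ -4.8 125.1 324.7]
```

The board lands exactly where expected, but the mirror's top edge stands about 6 px (6 mm) forward at the stop end, so it is skewed by about 3°. I'll get its pose from the w5 frame with solvePnP.

```bash
python3 - <<'E'
import json
from h import *
np.set_printoptions(precision=2,suppress=True)
p=json.load(open('w8.json')); K=np.array([[p['fx'],0,p['cx']],[0,p['fy'],p['cy']],[0,0,1.]]);M=cv2.Rodrigues(np.array(p['rvec']))[0];t=np.array(p['tvec'])
pt,q,s=tcp(); T=q.as_matrix()  # tool pose at w8
# cam<-tool
Mc=M@T; tc=M@pt+t; print(Mc,tc)
q5=R.from_euler('xyz',[-2.708,.062,.082]).as_matrix();p5=np.array([563.3,109.4,156.9])
M5=Mc@q5.T; t5=tc-M5@p5; C=(K,M5,t5)
im=cv2.imread('pics/w5.png');hsv=cv2.cvtColor(im,cv2.COLOR_BGR2HSV)
m=((hsv[:,:,1]<22)&(hsv[:,:,2]>150)).astype(np.uint8); m[:165]=0;m[:,320:]=0; 
m=cv2.morphologyEx(m,cv2.MORPH_OPEN,np.ones((5,5),np.uint8))
n,l,st,ce=cv2.connectedComponentsWithStats(m);i=1+st[1:,4].argmax();print(st[i])
c=cv2.findContours((l==i).astype(np.uint8),cv2.RETR_EXTERNAL,cv2.CHAIN_APPROX_NONE)[0][0]
for e in (4,8,12): print(cv2.approxPolyDP(c,e,True)[:,0].tolist())
print('exp flat front corners TL,TR,BL,BR',proj(C,[B(6,150,5),B(6,-30,5),B(6,150,-125),B(6,-30,-125),B(0,170,0),B(0,-170,0),B(0,-170,-125)]))
E
```

```text
[[ 0.    1.    0.  ]
 [-0.96  0.   -0.29]
 [-0.29 -0.    0.96]] [  0.23  37.38 137.32]
[  34  212  165   74 2959]
[[34, 227], [185, 284], [198, 282], [195, 267], [188, 266], [187, 273], [185, 266], [173, 268], [182, 258], [173, 268], [161, 264], [171, 246], [158, 253], [149, 246], [144, 259], [137, 252], [112, 249], [124, 240], [131, 249], [140, 248], [137, 241], [116, 234], [117, 212], [105, 214], [111, 237], [100, 237], [99, 244], [89, 236], [65, 232], [66, 221], [55, 228], [54, 221], [48, 227]]
[[34, 227], [198, 282], [195, 267], [173, 268], [182, 258], [161, 264], [171, 246], [149, 246], [144, 259], [112, 249], [124, 240], [140, 248], [116, 234], [117, 212], [105, 214], [111, 237], [99, 244], [65, 232], [66, 221]]
[[34, 227], [198, 282], [173, 268], [182, 258], [161, 264], [171, 246], [112, 249], [140, 248], [116, 234], [117, 212], [99, 244], [66, 221]]
exp flat front corners TL,TR,BL,BR [[ 41.8  232.73]
 [198.98 280.25]
 [163.85 174.68]
 [296.18 191.35]
 [ 39.24 231.68]
 [437.34 351.77]
 [453.81 217.95]]
```

```bash
python3 - <<'E'
import json
from h import *
np.set_printoptions(precision=2,suppress=True)
p=json.load(open('w8.json')); K=np.array([[p['fx'],0,p['cx']],[0,p['fy'],p['cy']],[0,0,1.]]);M=cv2.Rodrigues(np.array(p['rvec']))[0];t=np.array(p['tvec'])
pt,q,s=tcp(); T=q.as_matrix(); Mc=M@T; tc=M@pt+t
q5=R.from_euler('xyz',[-2.708,.062,.082]).as_matrix();p5=np.array([563.3,109.4,156.9])
M5=Mc@q5.T; t5=tc-M5@p5; C=(K,M5,t5)
im=cv2.imread('pics/w5.png');hsv=cv2.cvtColor(im,cv2.COLOR_BGR2HSV)
m=(hsv[:,:,1]<45).astype(np.uint8)*(hsv[:,:,2]>140); m[:168]=0;m[:,310:]=0;m=m.astype(np.uint8)
m=cv2.morphologyEx(m,cv2.MORPH_OPEN,np.ones((7,7),np.uint8))
n,l,st,ce=cv2.connectedComponentsWithStats(m);i=l[220,160];print(st[i])
c=cv2.findContours((l==i).astype(np.uint8),cv2.RETR_EXTERNAL,cv2.CHAIN_APPROX_NONE)[0][0]
a=cv2.approxPolyDP(c,6,True)[:,0];print(a.tolist())
b=proj(C,[B(6,150,-125)])[0]; print('dBL/dX,dY,dZ',proj(C,[B(7,150,-125),B(6,151,-125),B(6,150,-124)])-b)
b=proj(C,[B(6,150,5)])[0]; print('dTL/dX,dY,dZ',proj(C,[B(7,150,5),B(6,151,5),B(6,150,6)])-b)
E
```

```text
[   10   174   280   113 17326]
[[289, 191], [146, 174], [38, 224], [28, 210], [14, 210], [10, 227], [30, 255], [45, 252], [32, 235], [38, 232], [195, 286]]
dBL/dX,dY,dZ [[-0.26 -0.77]
 [-0.59 -0.07]
 [-0.68  0.32]]
dTL/dX,dY,dZ [[-0.58 -0.97]
 [-0.63 -0.19]
 [-1.31  0.62]]
```

```bash
python3 - <<'E'
import json
from h import *
np.set_printoptions(precision=1,suppress=True)
p=json.load(open('w8.json')); K=np.array([[p['fx'],0,p['cx']],[0,p['fy'],p['cy']],[0,0,1.]]);M=cv2.Rodrigues(np.array(p['rvec']))[0];t=np.array(p['tvec'])
pt,q,s=tcp(); T=q.as_matrix(); Mc=M@T; tc=M@pt+t
q5=R.from_euler('xyz',[-2.708,.062,.082]).as_matrix();p5=np.array([563.3,109.4,156.9])
M5=Mc@q5.T; C=(K,M5,tc-M5@p5)
E=lambda x,y,z:B(0,y,-125)+x*XH+np.array([0,0,z-16.])
for z in (16,40): print(z,proj(C,[E(14,180,z),E(28,180,z),E(14,-180,z),E(28,-180,z)]))
print('stop',proj(C,[B(20,150,-121),B(0,150,-121),B(20,150,-26),B(0,150,-26),B(20,170,-26),B(20,170,-121)]))
im=cv2.imread('pics/w5.png')
# dark/brown boundary rows along column lines near the stop / mirror
for v in (176,180,186,194,202): print(v,' '.join(f"{u}:{'/'.join(map(str,im[v,u]))}" for u in range(76,176,4)))
for u in (200,250,280): print(u,[im[v,u].tolist() for v in range(172,200,2)])
# w8: extents of mirror & w8 row where mirror begins, and rail
E
```

```text
16 [[145.9 166. ]
 [143.4 154.7]
 [470.5 202.9]
 [473.2 185.2]]
40 [[127.4 170.7]
 [124.5 158.8]
 [470.6 214.3]
 [473.6 195.2]]
stop [[157.3 164.9]
 [162.7 180.6]
 [ 72.1 202. ]
 [ 81.6 220.6]
 [ 59.7 199.4]
 [145.6 163.6]]
176 76:111/141/183 80:110/141/182 84:111/141/181 88:87/110/144 92:65/81/106 96:65/81/106 100:65/81/106 104:65/81/106 108:65/81/106 112:63/80/105 116:47/65/102 120:31/51/93 124:33/53/95 128:35/54/97 132:33/52/93 136:31/50/91 140:90/103/127 144:176/187/193 148:179/190/195 152:180/191/195 156:180/191/196 160:179/190/196 164:176/188/195 168:166/180/193 172:154/172/192
180 76:111/141/182 80:111/141/183 84:112/143/184 88:86/108/141 92:64/79/104 96:65/81/105 100:66/82/106 104:59/75/104 108:35/55/96 112:31/50/93 116:33/53/97 120:34/54/97 124:34/52/93 128:32/50/91 132:107/120/140 136:177/189/194 140:179/190/195 144:180/191/195 148:180/190/195 152:179/190/195 156:180/191/196 160:180/190/195 164:180/192/196 168:179/190/195 172:179/190/195
186 76:111/141/182 80:110/140/182 84:111/141/183 88:88/112/147 92:44/62/99 96:31/50/91 100:34/53/96 104:34/54/101 108:33/52/95 112:33/51/9
[... 1017 characters left out ...]
5, 113, 195], [57, 113, 195], [55, 112, 195], [89, 130, 194], [166, 180, 192], [179, 190, 194], [179, 190, 195], [180, 190, 195], [180, 191, 196], [180, 191, 195], [180, 191, 195], [180, 191, 196], [179, 191, 195], [180, 191, 196]]
250 [[53, 110, 191], [56, 114, 197], [56, 114, 199], [56, 114, 197], [56, 113, 196], [54, 108, 189], [78, 119, 182], [156, 172, 189], [181, 192, 196], [180, 191, 195], [179, 190, 195], [180, 191, 195], [180, 191, 196], [180, 191, 196]]
280 [[47, 94, 165], [52, 104, 183], [57, 114, 198], [55, 114, 198], [55, 114, 197], [53, 109, 190], [52, 106, 185], [52, 106, 186], [86, 125, 187], [161, 177, 193], [180, 191, 196], [180, 191, 195], [178, 190, 194], [180, 191, 196]]
```

The rail hides the mirror's foot, so only the stop-side edge can be used. It shows the whole +y end about 9 mm off the board. I'll put the clamp back on the rim exactly where it was, correct the mirror, and then take the clamp again.

```bash
python3 - <<'E'
from h import *
go([449.9,-222.1,325],toolrot([np.sin(1.249),-np.cos(1.249),0])) 
E
```

```text
rot [ 0.134 -0.025  0.405] d_cur [-487.7  -75.4    8. ] d_final [-477.1  124.9   16.7]
```

In the tool's units: -38 mm is -1.52, -30 mm is -1.2.

```bash
python3 steer.py '[0,0,0,-1.2,-0.184,0,0.2,0,0,0,-1.52,-0.236,0,0.2,0,0,0,-1.52,-0.236,0,0.2,0,0,0,-1.52,-0.236,0,0.2,0,0,0,-1.52,-0.236,0,0.2]'; python3 steer.py '[0,0,0,-1.52,-0.236,0,0.2,0,0,0,-1.52,-0.236,0,0.2,0,0,0,-1.52,-0.236,0,0.2,0,0,0,-1.52,-0.236,0,0.2,0,0,0,-1.52,-0.236,0,0.2]';python3 steer.py '[0,0,0,-1.52,-0.236,0,0.2,0,0,0,-1.52,-0.236,0,0.2,0,0,0,-1.2,-0.184,0,0.2,0.17,-0.03,0.505,0,0,0,0.2,0.17,-0.03,0.505,0,0,0,0.2]';python3 steer.py '[0.165,-0.03,0.505,0,0,0,0.2,0.165,-0.03,0.505,0,0,0,0.2,0,0,0,0,0,0,0.2,0,0,0,0,0,0,0.2]';python3 - <<'E'
from h import *
go([449.9,-222.1,185],toolrot([np.sin(1.249),-np.cos(1.249),0])) 
E
```

```text
clock: 18.83
eef_pos: [469.1, 84.1, 339.2]
tcp_rot: [3.005, 0.001, 1.653]
contact_force: [-0.4, -0.0, -1.2]
opening: 0.278
grasp_force: 48.8
clock: 19.25
eef_pos: [455.2, -107.6, 335.5]
tcp_rot: [3.004, 0.001, 1.652]
contact_force: [1.3, 0.1, -1.3]
opening: 0.281
grasp_force: 48.8
clock: 19.67
eef_pos: [447.4, -214.8, 333.1]
tcp_rot: [3.075, -0.008, 1.442]
contact_force: [-0.6, -0.2, -2.5]
opening: 0.276
grasp_force: 48.8
clock: 20.0
eef_pos: [449.0, -212.4, 333.2]
tcp_rot: [3.14, -0.004, 1.252]
contact_force: [-0.7, -0.4, -2.4]
opening: 0.279
grasp_force: 48.8
rot [ 0.001 -0.004  0.003] d_cur [ -9.5   3.7 148.1] d_final [ -8.9   3.9 148.2]
```

In the tool's units: 35 mm is 1.4, 25 mm is 1, -0.004 rad is -0.02.

```bash
python3 steer.py '[0.005,-0.02,0.015,-0.36,0.156,0.8,0.2,0,0,0,0,0,1.4,0.2,0,0,0,0,0,1.4,0.2,0,0,0,0,0,1,0.2,0,0,0,0,0,0.56,0.2]'; python3 steer.py '[0,0,0,0,0,0.36,0.2,0,0,0,0,0,0.36,0.2,0,0,0,0,0,0,0.2]'; python3 - <<'E'
from h import *
go([449.9,-222.1,184],toolrot([np.sin(1.249),-np.cos(1.249),0])) 
E
```

```text
clock: 20.42
eef_pos: [448.2, -221.1, 201.7]
tcp_rot: [-3.139, -0.0, 1.25]
contact_force: [0.0, 0.1, -2.8]
opening: 0.279
grasp_force: 48.8
clock: 20.67
eef_pos: [450.0, -221.7, 185.8]
tcp_rot: [-3.141, 0.0, 1.248]
contact_force: [0.1, -0.2, -2.8]
opening: 0.281
grasp_force: 48.8
rot [-0.     0.    -0.001] d_cur [-0.4  0.1  1.8] d_final [-0.4  0.1  1.8]
```

Now I'll release it, rise, and work out the move back to the mirror's face.

```bash
python3 steer.py '[0,0,0,0,0,0.072,0.2,0,0,0,0,0,0,0.3,0,0,0,0,0,0,0.5,0,0,0,0,0,0,0.8,0,0,0,0,0,0,1]'; python3 steer.py '[0,0,0,0,0,0,1,0,0,0,0,0,0,1,0,0,0,0,0,-0.6,1,0,0,0,0,0,-1.6,1,0,0,0,0,0,-1.6,1]';python3 steer.py '[0,0,0,0,0,-1.6,1,0,0,0,0,0,-0.8,0.5,0,0,0,0,0,0,0]' ; python3 - <<'E'
from h import *
c,s=np.cos(np.radians(35)),np.sin(np.radians(35)); z=-c*BZ-s*BX; Rq=toolrot(-YB,z); print(Rq.as_euler('xyz'))
tip=lambda X,Y,Z:B(X,Y,Z)-22*z
go(tip(60,110,70),Rq)
E
```

```text
clock: 21.08
eef_pos: [451.1, -221.9, 185.6]
tcp_rot: [3.14, 0.001, 1.247]
contact_force: [-0.1, -0.1, -1.5]
opening: 0.716
grasp_force: 6.1
clock: 21.5
eef_pos: [449.7, -221.2, 280.0]
tcp_rot: [-3.139, 0.0, 1.247]
contact_force: [1.0, -0.7, 0.8]
opening: 1.003
grasp_force: 0.0
clock: 21.75
eef_pos: [452.8, -222.7, 345.6]
tcp_rot: [3.132, 0.002, 1.247]
contact_force: [0.3, 0.2, -0.1]
opening: 0.749
grasp_force: 0.0
[3.14159265 0.47121892 0.08309971]
rot [ 0.283 -0.42   1.139] d_cur [569.6 -68.7 106.6] d_final [ 194.8 -549.6   22.4]
```

In the tool's units: 38 mm is 1.52, -4.6 mm is -0.184.

```bash
python3 steer.py '[0,0,0,1.52,-0.184,0,0,0,0,0,1.52,-0.184,0,0,0,0,0,1.52,-0.184,0,0,0,0,0,1.52,-0.184,0,0,0,0,0,1.52,-0.184,0,0]' 20;python3 steer.py '[0,0,0,1.52,-0.184,0,0,0,0,0,1.52,-0.184,0,0,0,0,0,1.52,-0.184,0,0,0,0,0,1.52,-0.184,0,0,0,0,0,1.52,-0.184,0,0]';python3 steer.py '[0,0,0,1.52,-0.184,0,0,0,0,0,1.52,-0.184,0,0,0,0,0,1.52,-0.184,0,0,0,0,0,1.52,-0.184,0,0,0,0,0,1.4,-0.184,0,0]';python3 steer.py '[0.1415,-0.21,0.57,0,0,0,0,0.1415,-0.21,0.57,0,0,0,0,0.1415,-0.21,0.57,0,0,0,0,0.1415,-0.21,0.57,0,0,0,0,0.1415,-0.21,0.57,0,0,0,0]';python3 steer.py '[0.1415,-0.21,0.57,0,0,0,0,0.1415,-0.21,0.57,0,0,0,0,0.1415,-0.21,0.57,0,0,0,0,0.1415,-0.21,0.57,0,0,0,0,0.1415,-0.21,0.57,0,0,0,0]'; python3 - <<'E'
from h import *
c,s=np.cos(np.radians(35)),np.sin(np.radians(35)); z=-c*BZ-s*BX; Rq=toolrot(-YB,z)
tip=lambda X,Y,Z:B(X,Y,Z)-22*z
go(tip(60,110,-68),Rq);go(tip(30,110,-68),Rq)
E
```

```text
clock: 22.17
eef_pos: [489.1, -32.5, 339.3]
tcp_rot: [3.141, 0.001, 1.246]
contact_force: [0.6, 0.4, 0.4]
opening: 0.01
grasp_force: 0.0
clock: 22.58
eef_pos: [527.8, 155.2, 339.0]
tcp_rot: [3.141, 0.001, 1.247]
contact_force: [1.3, -0.6, -0.2]
opening: -0.001
grasp_force: 0.0
clock: 23.0
eef_pos: [565.7, 340.0, 338.4]
tcp_rot: [3.142, 0.001, 1.247]
contact_force: [0.3, -0.6, -0.1]
opening: 0.003
grasp_force: 0.0
clock: 23.42
eef_pos: [565.6, 338.2, 338.5]
tcp_rot: [-3.066, 0.242, 0.678]
contact_force: [-0.8, 0.4, 0.7]
opening: 0.0
grasp_force: 0.0
clock: 23.83
eef_pos: [565.8, 338.0, 338.3]
tcp_rot: [-3.139, 0.482, 0.078]
contact_force: [-0.6, -0.7, -0.0]
opening: 0.001
grasp_force: 0.0
rot [-0.005  0.011 -0.005] d_cur [1.309e+02 1.000e-01 1.998e+02] d_final [ 1.288e+02 -2.000e-01  2.011e+02]
rot [-0.005  0.011 -0.005] d_cur [106.5   0.3 217.2] d_final [ 1.042e+02 -2.000e-01  2.183e+02]
```

In the tool's units: 35 mm is 1.4, 24 mm is 0.96, 0.011 rad is 0.055.

```bash
python3 steer.py '[-0.025,0.055,-0.025,1.4,0,0,0,0,0,0,1.4,0,0,0,0,0,0,1.4,0,0,0,0,0,0,0.96,0,0,0,0,0,0,0,0,1.4,0]';python3 steer.py '[0,0,0,0,0,1.52,0,0,0,0,0,0,1.52,0,0,0,0,0,0,1.52,0,0,0,0,0,0,1.2,0,0,0,0,0,0,0.6,0]';python3 steer.py '[0,0,0,0,0,0.24,0,0,0,0,-0.24,0,0.16,0,0,0,0,-0.24,0,0.16,0,0,0,0,-0.16,0,0.1,0,0,0,0,0,0,0,0]'; python3 - <<'E'
from h import *
p,q,s=tcp(); print(inB(p+22*q.apply([0,0,1])), q.apply([1,0,0]),q.inv().apply(-BX))
E
```

```text
clock: 24.25
eef_pos: [671.8, 347.0, 249.6]
tcp_rot: [-3.137, 0.459, 0.088]
contact_force: [0.9, 0.7, 0.4]
opening: 0.001
grasp_force: 0.0
clock: 24.67
eef_pos: [589.5, 339.3, 102.9]
tcp_rot: [3.141, 0.474, 0.089]
contact_force: [0.2, -0.9, -0.5]
opening: 0.003
grasp_force: 0.0
clock: 25.08
eef_pos: [571.5, 338.9, 101.6]
tcp_rot: [-3.139, 0.466, 0.09]
contact_force: [-0.3, 0.4, 0.4]
opening: 0.001
grasp_force: 0.0
[ 42.67902381 110.22820134 -64.59448482] [ 0.8896514   0.08049253 -0.44949008] [-0.82196883 -0.00535032  0.56942231]
```

In the tool's units: -3.3 mm is -0.132, 2.3 mm is 0.092.

```bash
python3 steer.py '[0,0,0,-0.132,0,0.092,0,0,0,0,-0.132,0,0.092,0,0,0,0,-0.132,0,0.092,0,0,0,0,-0.1,0,0.068,0,0,0,0,0,0,0,0]';python3 steer.py '[0,0,0,-0.066,0,0.046,0,0,0,0,-0.066,0,0.046,0,0,0,0,0,0,0,0]';python3 steer.py '[0,0,0,-0.066,0,0.046,0,0,0,0,-0.066,0,0.046,0,0,0,0,0,0,0,0]';python3 steer.py '[0,0,0,-0.066,0,0.046,0,0,0,0,0,0,0,0]'; python3 - <<'E'
from h import *
p,q,s=tcp(); print(inB(p+22*q.apply([0,0,1])))
E
```

```text
clock: 25.5
eef_pos: [556.2, 337.3, 98.3]
tcp_rot: [-3.139, 0.468, 0.09]
contact_force: [-0.0, -0.1, 0.1]
opening: 0.004
grasp_force: 0.0
clock: 25.75
eef_pos: [552.5, 336.9, 97.6]
tcp_rot: [-3.139, 0.468, 0.09]
contact_force: [-0.4, -0.5, -0.3]
opening: -0.004
grasp_force: 0.0
clock: 26.0
eef_pos: [548.7, 336.6, 97.1]
tcp_rot: [-3.139, 0.467, 0.09]
contact_force: [-0.3, -0.1, 0.1]
opening: 0.002
grasp_force: 0.1
clock: 26.17
eef_pos: [546.8, 336.5, 96.9]
tcp_rot: [-3.139, 0.467, 0.09]
contact_force: [0.2, -1.5, 1.0]
opening: 0.001
grasp_force: 0.4
[ 17.41528307 109.82052648 -65.76579613]
```

Contact, and the mirror is moving. I'll continue in small steps until it is firm.

```bash
python3 steer.py '[0,0,0,-0.04,0,0.028,0,0,0,0,0,0,0,0]';python3 steer.py '[0,0,0,-0.04,0,0.028,0,0,0,0,0,0,0,0]';python3 steer.py '[0,0,0,-0.04,0,0.028,0,0,0,0,0,0,0,0]';python3 steer.py '[0,0,0,-0.04,0,0.028,0,0,0,0,0,0,0,0]'; python3 - <<'E'
from h import *
p,q,s=tcp(); print(inB(p+22*q.apply([0,0,1])))
E
```

```text
clock: 26.33
eef_pos: [545.6, 336.4, 96.8]
tcp_rot: [-3.139, 0.467, 0.09]
contact_force: [1.4, 0.4, 0.7]
opening: -0.002
grasp_force: 0.4
clock: 26.5
eef_pos: [545.3, 336.4, 96.8]
tcp_rot: [-3.139, 0.465, 0.09]
contact_force: [3.6, 0.9, 1.7]
opening: 0.002
grasp_force: 2.1
clock: 26.67
eef_pos: [545.1, 336.4, 96.8]
tcp_rot: [-3.138, 0.463, 0.09]
contact_force: [8.0, 0.8, 0.9]
opening: 0.001
grasp_force: 4.0
clock: 26.83
eef_pos: [544.9, 336.4, 96.9]
tcp_rot: [-3.138, 0.461, 0.09]
contact_force: [11.8, -0.0, 2.1]
opening: -0.002
grasp_force: 5.7
[ 15.67040645 109.91137664 -65.6700789 ]
```

Careful with the scale: shifts go in units of 25 mm and turns go in units of 0.2 rad. That gives: -2 mm is -0.08, 2 mm is 0.08.

```bash
python3 steer.py '[0,0,0,0.08,0,-0.08,0,0,0,0,0.2,0,-0.4,0,0,0,0,0,0,-1.6,0,0,0,0,0,0,-1.6,0,0,0,0,0,0,-1.6,0]';python3 steer.py '[0,0,0,0,0,0,0,0,0,0,0,0,0,0]'; cat > chk.py <<'E'
import sys
from h import *
np.set_printoptions(precision=1,suppress=True,linewidth=160)
C=cam('wrist'); f=r.grab_frame('wrist')[:,:,::-1]; cv2.imwrite(sys.argv[1],f)
print(inB(tcp()[0]),'cam',inB(-C[1].T@C[2]))
gray=f.astype(int).sum(2).astype(float)
sat=cv2.cvtColor(np.ascontiguousarray(f),cv2.COLOR_BGR2HSV)[:,:,1].astype(float)
def edges(P,D,lab):
    # sample image along the projected line P + s*D, print where grey/saturation jumps
    s=np.arange(-16,16.01,1); uv=proj(C,[P+k*D for k in s]).astype(np.float32)
    g=cv2.remap(gray.astype(np.float32),uv[:,0],uv[:,1],cv2.INTER_LINEAR).ravel(); h=cv2.remap(sat.astype(np.float32),uv[:,0],uv[:,1],cv2.INTER_LINEAR).ravel()
    print(lab,uv[16],'s=-16..16'); print('  g',g.astype(int)); print('  sat',h.astype(int))
for y in (140,110,60,0,-25): edges(B(0,y,5),BX,f'top y={y}')
for z in (-30,-60,-90): edges(B(6,150,z),BX,f'stop edge z={z}')
E
python3 chk.py pics/w9.png
```

```text
clock: 27.25
eef_pos: [607.1, 341.4, 211.7]
tcp_rot: [-3.14, 0.47, 0.09]
contact_force: [1.2, 0.5, -0.7]
opening: -0.004
grasp_force: 0.0
clock: 27.42
eef_pos: [608.9, 341.9, 213.0]
tcp_rot: [-3.138, 0.464, 0.09]
contact_force: [-0.3, 0.0, -0.4]
opening: -0.001
grasp_force: 0.0
[106.1 109.8  56.7] cam [237.4 111.1 115.8]
top y=140 [281.9 273.4] s=-16..16
  g [170 213 265 318 347 378 387 393 394 394 393 392 394 403 463 530 610 671 688 708 731 746 755 740 713 661 605 588 577 578 578 577 578]
  sat [ 53  73  85  95  98 102 101 101 101 101 101 101 102 103 111 114  95  75  51  31  14   5   3   6  10  16  22  22  22  22  22  22  22]
top y=110 [318.1 273.6] s=-16..16
  g [120 120 121 121 122 123 119 112 106 101  95  90  89  91  90  89  90  91  91  91  91  91  91  90  89  89  91  91  91  89  88  89  90]
  sat [17 22 21 18 18 18 18 19 18 15 18 22 24 24 24 24 24 23 23 23 20 17 21 26 33 33 26 21 16 20 24 20 18]
top y=60 [378.4 273.9] s=-16..16
  g [395 396 397 397 395 394 393 394 396 394 393 392 393 435 480 565 640 669 694 716 736 748 749 737 702 654 616 580 579 578 575 575 576]
  sat [101 100 
[... 967 characters left out ...]
  22  22  22  22  22  22  21  21  23  23  23  23  24  26  30  34  43  51  60  71  87 103 120 134]
stop edge z=-60 [276.  206.5] s=-16..16
  g [577 578 577 577 579 579 579 579 579 579 579 579 579 581 582 582 583 578 575 569 564 554 542 526 506 480 444 400 356 319 277 242 216]
  sat [ 22  22  22  22  22  22  22  21  21  22  22  21  20  21  21  21  21  21  21  21  21  23  25  26  27  32  41  51  61  71  86 100 111]
stop edge z=-90 [278.6 182.8] s=-16..16
  g [576 576 577 578 577 577 578 578 577 578 579 579 579 579 580 579 577 574 572 568 564 559 553 539 518 495 470 441 402 368 336 300 257]
  sat [23 22 22 23 22 22 22 22 22 22 22 22 20 20 21 22 22 22 22 22 24 24 24 26 29 32 35 40 47 54 60 70 83]
```

```bash
cat >> chk.py <<'E'
E
python3 - <<'E'
import sys; sys.argv=['x','pics/w10.png']
from h import *
exec(open('chk.py').read().split("for y in")[0])
for z in (-35,-55,-75,-95):
    s=np.arange(-10,12.01,.5); uv=proj(C,[B(6,150+k,z) for k in s]).astype(np.float32)
    g=cv2.remap(gray.astype(np.float32),uv[:,0],uv[:,1],cv2.INTER_LINEAR).ravel()
    print(z,uv[20],[ (k,int(x)) for k,x in zip(s,g)][8:44:2])
s=np.arange(-10,10.01,.5);
for z in(-20,-60): 
    uv=proj(C,[B(6,-30+k,z) for k in s]).astype(np.float32); print('-y edge',cv2.remap(sat.astype(np.float32),uv[:,0],uv[:,1],cv2.INTER_LINEAR).ravel().astype(int))
E
```

```text
[105.1 109.7  55.7] cam [235.9 111.  113.6]
-35 [272.6 228.9] [(np.float64(-6.0), 577), (np.float64(-5.0), 577), (np.float64(-4.0), 578), (np.float64(-3.0), 576), (np.float64(-2.0), 577), (np.float64(-1.0), 579), (np.float64(0.0), 576), (np.float64(1.0), 524), (np.float64(2.0), 341), (np.float64(3.0), 178), (np.float64(4.0), 203), (np.float64(5.0), 285), (np.float64(6.0), 310), (np.float64(7.0), 312), (np.float64(8.0), 308), (np.float64(9.0), 305), (np.float64(10.0), 299), (np.float64(11.0), 294)]
-55 [274.6 210.7] [(np.float64(-6.0), 579), (np.float64(-5.0), 577), (np.float64(-4.0), 576), (np.float64(-3.0), 578), (np.float64(-2.0), 577), (np.float64(-1.0), 578), (np.float64(0.0), 576), (np.float64(1.0), 534), (np.float64(2.0), 377), (np.float64(3.0), 197), (np.float64(4.0), 151), (np.float64(5.0), 174), (np.float64(6.0), 181), (np.float64(7.0), 192), (np.float64(8.0), 274), (np.float64(9.0), 395), (np.float64(10.0), 434), (np.float64(11.0), 432)]
-75 [276.5 194.1] [(np.float64(-6.0), 577), (np.float64(-5.0), 576), (np.float64(-4.0), 577), (np.float64(-3.0), 578), (np.float64(-2.0), 
[... 429 characters left out ...]
.0), 577), (np.float64(-2.0), 578), (np.float64(-1.0), 578), (np.float64(0.0), 582), (np.float64(1.0), 555), (np.float64(2.0), 405), (np.float64(3.0), 227), (np.float64(4.0), 157), (np.float64(5.0), 171), (np.float64(6.0), 183), (np.float64(7.0), 185), (np.float64(8.0), 181), (np.float64(9.0), 179), (np.float64(10.0), 180), (np.float64(11.0), 177)]
-y edge [125 125 125 125 125 125 125 125 125 124 124 124 125 125 125 125 125 125 125 122 116  97  73  45  31  22  21  21  21  22  22  22  22  22  22  22  22  22  22
  22  22]
-y edge [124 125 125 125 125 125 125 125 125 125 125 125 125 125 125 126 127 123 118  97  74  52  32  26  21  21  21  22  22  22  22  22  22  22  22  22  22  22  22
  22  22]
```

The mirror's top edge now runs parallel to the board, and its edge meets the stop with no gap showing. I'll fetch the clamp again.

In the tool's units: -40 mm is -1.6, -35 mm is -1.4, -0.114 rad is -0.57.

```bash
python3 steer.py '[0,0,0,0,0,-1.6,0,0,0,0,-0.8,0,-1.4,0.3,-0.145,0.21,-0.57,-1.2,0,-0.8,0.6,-0.145,0.21,-0.57,0,0,0,1,-0.145,0.21,-0.57,0,0,0,1]';python3 steer.py '[-0.145,0.21,-0.57,0,0,0,1,-0.145,0.21,-0.57,0,0,0,1,-0.145,0.21,-0.57,0,0,0,1,-0.145,0.21,-0.57,0,0,0,1,-0.145,0.21,-0.57,0,0,0,1]';python3 steer.py '[-0.145,0.21,-0.57,0,0,0,1,-0.145,0.21,-0.57,0,0,0,1]'; python3 - <<'E'
from h import *
go([449.9,-222.1,320],toolrot([np.sin(1.249),-np.cos(1.249),0]))
E
```

```text
clock: 27.93
eef_pos: [605.1, 341.4, 319.0]
tcp_rot: [-3.083, 0.327, 0.463]
contact_force: [0.3, 0.0, 0.0]
opening: 0.569
grasp_force: 0.0
clock: 28.35
eef_pos: [604.2, 341.2, 316.0]
tcp_rot: [-3.11, 0.089, 1.034]
contact_force: [-0.1, -0.2, -0.6]
opening: 1.0
grasp_force: 0.0
clock: 28.52
eef_pos: [604.1, 341.2, 316.0]
tcp_rot: [3.125, 0.003, 1.262]
contact_force: [-0.0, 0.5, 0.0]
opening: 0.996
grasp_force: 0.0
rot [0.016 0.003 0.013] d_cur [-583.5   24.6   -1.9] d_final [-583.1   31.8   -4. ]
```

```bash
python3 steer.py '[0.08,0.015,0.065,-1.28,0.08,0,1,0,0,0,-1.6,0.08,0,1,0,0,0,-1.6,0.08,0,1,0,0,0,-1.6,0.08,0,1,0,0,0,-1.6,0.08,0,1]';python3 steer.py '[0,0,0,-1.6,0.08,0,1,0,0,0,-1.6,0.08,0,1,0,0,0,-1.6,0.08,0,1,0,0,0,-1.6,0.08,0,1,0,0,0,-1.6,0.08,0,1]';python3 steer.py '[0,0,0,-1.6,0.08,0,1,0,0,0,-1.6,0.08,0,1,0,0,0,-1.6,0.08,0,1,0,0,0,-1.6,0.12,0,1,0,0,0,-1.2,0.12,0,1]';python3 steer.py '[0,0,0,0,0,0,1,0,0,0,0,0,0,1]'; python3 - <<'E'
from h import *
go([449.9,-222.1,184],toolrot([np.sin(1.249),-np.cos(1.249),0]))
E
```

```text
clock: 28.93
eef_pos: [551.1, 154.6, 315.9]
tcp_rot: [-3.139, 0.001, 1.243]
contact_force: [0.0, -0.3, 0.2]
opening: 0.999
grasp_force: 0.0
clock: 29.35
eef_pos: [496.0, -37.5, 316.0]
tcp_rot: [-3.139, -0.001, 1.243]
contact_force: [0.6, 0.3, -0.4]
opening: 0.997
grasp_force: 0.0
clock: 29.77
eef_pos: [445.9, -221.6, 315.8]
tcp_rot: [-3.139, -0.001, 1.242]
contact_force: [0.5, -0.8, -0.6]
opening: 1.003
grasp_force: 0.0
clock: 29.93
eef_pos: [446.8, -220.5, 315.8]
tcp_rot: [-3.139, -0.002, 1.239]
contact_force: [-0.1, 0.5, -0.4]
opening: 1.0
grasp_force: 0.0
rot [-0.002 -0.002 -0.01 ] d_cur [ -0.8   3.8 131.8] d_final [ -0.5   3.4 131.8]
```

```bash
python3 steer.py '[-0.01,-0.01,-0.05,-0.02,0.136,1.2,1,0,0,0,0,0,1.4,1,0,0,0,0,0,1.4,1,0,0,0,0,0,0.88,1,0,0,0,0,0,0.4,1]' 45; python3 steer.py '[0,0,0,0,0,0,0.7,0,0,0,0,0,0,0.5,0,0,0,0,0,0,0.4,0,0,0,0,0,0,0.2,0,0,0,0,0,0,0.2]'; python3 steer.py '[0,0,0,0,0,0,0.2,0,0,0,0,0,0,0.2,0,0,0,0,0,0,0.2,0,0,0,0,0,0,0.2]';python3 - <<'E'
from h import *
go([449.9,-222.1,184])
E
```

```text
clock: 30.35
eef_pos: [449.5, -219.0, 181.6]
tcp_rot: [-3.138, -0.001, 1.253]
contact_force: [-0.0, 0.6, -0.4]
opening: 0.997
grasp_force: 0.0
clock: 30.77
eef_pos: [452.4, -221.9, 186.7]
tcp_rot: [3.137, 0.001, 1.252]
contact_force: [-0.3, -0.4, -0.8]
opening: 0.301
grasp_force: 12.9
clock: 31.1
eef_pos: [451.8, -221.8, 185.7]
tcp_rot: [3.138, 0.001, 1.252]
contact_force: [-0.5, -0.7, -1.2]
opening: 0.28
grasp_force: 48.8
rot [0. 0. 0.] d_cur [-0.9 -1.7  1.7] d_final [-0.9 -1.7  1.7]
```

```bash
python3 steer.py '[0,0,0,0,0,-0.2,0.2,0,0,0,0,0,-0.6,0.2,0,0,0,0,0,-1.2,0.2,0,0,0,0,0,-1.4,0.2,0,0,0,0,0,-1.4,0.2]'; python3 steer.py '[0,0,0,0,0,-1.12,0.2,-0.17,0.035,-0.505,0,0,0,0.2,-0.17,0.035,-0.505,0,0,0,0.2,-0.17,0.035,-0.505,0,0,0,0.2,-0.17,0.035,-0.505,0,0,0,0.2]';  python3 steer.py '[0,0,0,0.8,0.12,0,0.2,0,0,0,1.52,0.232,0,0.2,0,0,0,1.52,0.232,0,0.2,0,0,0,1.52,0.232,0,0.2,0,0,0,1.52,0.232,0,0.2]'; python3 steer.py '[0,0,0,1.52,0.232,0,0.2,0,0,0,1.52,0.232,0,0.2,0,0,0,1.52,0.232,0,0.2,0,0,0,1.52,0.232,0,0.2,0,0,0,1.52,0.232,0,0.2]';python3 steer.py '[0,0,0,1.52,0.232,0,0.2,0,0,0,1.52,0.232,0,0.2,0,0,0,1.2,0.2,0,0.2,0,0,0,0.72,0.12,0,0.2,0,0,0,0,0,0,0.2]'; python3 - <<'E'
from h import *
go(B(-3,61,150),toolrot(BX,-BZ)); 
C=cam('wrist'); f=r.grab_frame('wrist')[:,:,::-1]; cv2.imwrite('pics/w11.png',f)
m=np.zeros((400,640),np.uint8); 
g=f.astype(int).sum(2)
for v in (195,200,205,210,215,220,225): 
    a=np.where(g[v,260:380]<200)[0]+260; print(v,a.min() if len(a) else 0,a.max() if len(a) else 0)
print('expected jaw centre px (pads at pivot-50 / pivot)',proj(C,[tcp()[0]+tcp()[1].apply([0,0,108]),tcp()[0]+tcp()[1].apply([0,0,58])]))
for v in (70,80,100,140,170): 
    h=cv2.cvtColor(np.ascontiguousarray(f),cv2.COLOR_BGR2HSV)[v,300:350,1]; print(v,h)
E
```

```text
clock: 31.52
eef_pos: [450.9, -221.3, 306.9]
tcp_rot: [3.14, 0.0, 1.252]
contact_force: [0.6, -0.1, -2.1]
opening: 0.277
grasp_force: 48.8
clock: 31.93
eef_pos: [451.3, -221.3, 334.2]
tcp_rot: [2.999, 0.003, 1.662]
contact_force: [0.0, -0.0, -1.5]
opening: 0.279
grasp_force: 48.8
clock: 32.35
eef_pos: [462.0, -46.5, 337.4]
tcp_rot: [3.001, 0.002, 1.655]
contact_force: [1.4, 0.5, -2.1]
opening: 0.283
grasp_force: 48.8
clock: 32.77
eef_pos: [474.4, 145.8, 341.3]
tcp_rot: [3.001, 0.002, 1.657]
contact_force: [1.3, -0.3, -1.3]
opening: 0.275
grasp_force: 48.8
clock: 33.18
eef_pos: [483.6, 272.6, 343.4]
tcp_rot: [3.001, 0.0, 1.659]
contact_force: [-0.3, -0.5, -2.1]
opening: 0.278
grasp_force: 48.8
rot [ 0.001 -0.     0.005] d_cur [ 9.6  0.4 55.9] d_final [ 9.6  0.4 55.9]
195 280 355
200 287 356
205 285 356
210 294 356
215 296 356
220 306 356
225 295 356
expected jaw centre px (pads at pivot-50 / pivot) [[317.00293195 208.91457523]
 [316.91213569 234.08358463]]
70 [177 175 176 179 182 181 181 181 181 137  70  61  66  69  70  71  72  73
  73  73  78 106 148 173 175 172 171 171 170 174 172 1
[... 207 characters left out ...]
73 175 177 182 181
 178 180 180 180 184 186 186 185 190 191 190 187 187 187]
100 [186 185 188 185 186 186 186 190 182 141  70  59  65  69  72  75  75  75
  76  75  79  75  23   6   3   1   0   6  56 166 188 180 180 183 186 186
 188 185 185 186 187 186 184 185 188 185 186 188 188 186]
140 [179 179 180 183 183 179 178 178 177 137  72  59  62  67  72  75  76  77
  78  77  78  62  12   7   2   0   0  29 129 190 185 182 187 185 187 187
 186 186 186 186 185 187 184 186 186 186 189 188 186 181]
170 [179 180 181 180 180 179 179 182 180 139  71  57  62  66  70  72  74  73
  74  77  78  44   9   5   2   1   7  64 173 185 180 182 187 186 188 186
 186 188 185 185 188 187 186 183 186 185 187 185 178 131]
```

```bash
python3 steer.py '[0,0,0.025,0.384,0.016,0.6,0.2,0,0,0,0,0,1,0.2,0,0,0,0,0,0.6,0.2,0,0,0,0,0,0.2,0.2,0,0,0,0,0,0,0.2]'; python3 steer.py '[0,0,0,0,0,0,0.2,0,0,0,0,0,0,0.2]'; python3 - <<'E'
from h import *
go(B(-3,61,82),toolrot(BX,-BZ)); 
E
```

```text
clock: 33.65
eef_pos: [491.0, 278.0, 282.7]
tcp_rot: [3.004, 0.002, 1.651]
contact_force: [-0.5, -0.3, -2.1]
opening: 0.28
grasp_force: 48.8
clock: 33.82
eef_pos: [492.1, 279.2, 285.2]
tcp_rot: [2.999, 0.0, 1.651]
contact_force: [0.2, 0.7, -1.6]
opening: 0.283
grasp_force: 48.8
rot [ 0.003  0.001 -0.003] d_cur [ 3.8 -0.7 65. ] d_final [ 3.7 -0.5 65. ]
```

In the tool's units: 12 mm is 0.48, 10 mm is 0.4, -0.003 rad is -0.015.

```bash
python3 steer.py '[0.015,0.005,-0.015,0.148,-0.02,0.4,0.2,0,0,0,0,0,0.48,0.2,0,0,0,0,0,0.48,0.2,0,0,0,0,0,0.4,0.2,0,0,0,0,0,0,0.2]'; python3 steer.py '[0,0,0,0,0,0.4,0.2,0,0,0,0,0,0.24,0.2,0,0,0,0,0,0.16,0.2,0,0,0,0,0,0,0.2,0,0,0,0,0,0,0.2]'; python3 - <<'E'
from h import *
go(B(-3,61,82),toolrot(BX,-BZ)); 
C=cam('wrist'); f=r.grab_frame('wrist')[:,:,::-1]; cv2.imwrite('pics/w12.png',f)
E
```

```text
clock: 34.23
eef_pos: [495.7, 282.7, 237.0]
tcp_rot: [3.008, 0.002, 1.655]
contact_force: [-0.9, -1.0, -2.2]
opening: 0.278
grasp_force: 48.8
clock: 34.65
eef_pos: [499.5, 283.7, 220.3]
tcp_rot: [3.004, 0.001, 1.655]
contact_force: [0.3, 0.5, -1.2]
opening: 0.278
grasp_force: 48.8
rot [-0.002  0.     0.001] d_cur [-0.1  0.8 -0.4] d_final [-0.1  0.8 -0.4]
```

In the tool's units: 0.8 mm is 0.032.

```bash
python3 steer.py '[0,0,0,0,0.032,0,0.3,0,0,0,0,0,0,0.35,0,0,0,0,0,0,0.4,0,0,0,0,0,0,0.45,0,0,0,0,0,0,0.5]'; python3 steer.py '[0,0,0,0,0,0,0.55,0,0,0,0,0,0,0.6,0,0,0,0,0,0,0.65,0,0,0,0,0,0,0.75,0,0,0,0,0,0,0.85]'; python3 steer.py '[0,0,0,0,0,0,1,0,0,0,0,0,0,1,0,0,0,0,0,0,1]'; python3 - <<'E'
from h import *
print(inB(tcp()[0]))
E
```

```text
clock: 35.12
eef_pos: [500.4, 283.7, 220.7]
tcp_rot: [3.004, 0.0, 1.655]
contact_force: [0.9, -0.9, -2.2]
opening: 0.5
grasp_force: 8.3
clock: 35.53
eef_pos: [500.4, 283.8, 220.7]
tcp_rot: [3.004, 0.0, 1.655]
contact_force: [0.7, -0.6, 0.3]
opening: 0.845
grasp_force: 0.0
clock: 35.78
eef_pos: [500.3, 283.7, 220.5]
tcp_rot: [3.004, 0.0, 1.655]
contact_force: [0.7, -0.1, -0.3]
opening: 1.003
grasp_force: 0.0
[-3.02318702 61.13947519 81.7481365 ]
```

In the tool's units: -40 mm is -1.6, -35 mm is -1.4.

```bash
python3 steer.py '[0,0,0,0,0,-0.4,1,0,0,0,0,0,-1,1,0,0,0,0,0,-1.6,1,0,0,0,0,0,-1.6,1,0,0,0,-1.4,0,-0.4,1]'; python3 steer.py '[0,0,0,-0.8,0,0,1,0,0,0,0,0,0,1,0,0,0,0,0,0,1]'; python3 - <<'E'
from h import *
np.set_printoptions(precision=1,suppress=True,linewidth=160)
C=cam('wrist'); f=np.ascontiguousarray(r.grab_frame('wrist')[:,:,::-1]); cv2.imwrite('pics/w13.png',f)
cv2.imwrite('pics/scene1.png',r.grab_frame('scene')[:,:,::-1])
print(inB(tcp()[0]))
# expected: handle tops (75 above pivot at Z=24), pivot, board
P=[B(-3+27,61,97),B(-3-27,61,97),B(-3,61,24),B(0,170,0),B(6,150,5),B(6,-30,5)]
uv=proj(C,P);print(uv)
g=f.astype(int).sum(2); c=uv[:2].mean(0).astype(int)
m=np.zeros((400,640),np.uint8); y0,y1,x0,x1=max(0,c[1]-60),min(400,c[1]+60),c[0]-70,c[0]+70
m[y0:y1,x0:x1]=g[y0:y1,x0:x1]<110
n,l,st,ce=cv2.connectedComponentsWithStats(m); print(c,[(a.tolist(),b) for a,b in zip(st[1:],ce[1:]) if a[4]>60])
h=cv2.cvtColor(f,cv2.COLOR_BGR2HSV)[:,:,1]
for y in (145,120,95,20,-20):
    s=np.arange(-16,14.1,1);q=proj(C,[B(k,y,5) for k in s]).astype(np.float32); print(y,cv2.remap(h,q[:,0],q[:,1],cv2.INTER_LINEAR).ravel())
# mirror ends along y
for e in (150,-30):
    s=np.arange(-6,6.1,1);q=proj(C,[B(3,e+k,5) for k in s]).astype(np.float32); print(e,cv2.remap(h,q[:,0],q[:,1],cv2.INTER_LINEAR).ravel())
E
```

```text
clock: 36.2
eef_pos: [487.7, 252.0, 351.6]
tcp_rot: [2.996, -0.005, 1.658]
contact_force: [2.3, -0.4, 0.5]
opening: 1.004
grasp_force: 0.0
clock: 36.45
eef_pos: [487.8, 226.9, 345.3]
tcp_rot: [3.003, -0.0, 1.653]
contact_force: [-0.6, 0.5, 0.2]
opening: 1.0
grasp_force: 0.0
[ -2.8   6.5 206.8]
[[353.8 134.1]
 [280.7 134.2]
 [317.4 127.7]
 [320.5   6.8]
 [326.9  29.4]
 [325.6 210.5]]
[317 134] [([290, 119, 18, 30, 430], array([298.6, 131.7])), ([328, 119, 17, 29, 320], array([335.8, 131.7]))]
145 [185 185 186 183 145  77  54  55  58  61  62  63  64  66  67  67  46  13   3   1   0   0  20  74 167 172 168 170 171 173 174]
120 [187 185 186 180 130  58  50  55  59  63  65  65  65  66  68  69  49  14   3   1   0   0  16  72 146 182 181 182 181 183 185]
95 [172 174 177 167 125  71  51  53  58  62  64  65  66  67  70  70  48  14   4   1   0   0  13  70 148 181 184 183 183 184 185]
20 [172 174 176 172 129  58  43  47  52  54  56  57  58  59  61  65  53  17   4   1   0   0  19  80 153 181 185 184 185 185 184]
-20 [173 176 175 150  96  45  40  45  48  50  51  52  53  52  53  56  48  12   5   1   0   0  40 129 183 187 183 184 185 184 184]
150 [  1   1   1   1   1   1   1  13  69 154 174 173 173]
-30 [184 184 184 183 184 186 153  90  25   0   0   1   1]
```

```bash
python3 - <<'E'
import cv2,numpy as np
f=cv2.imread('pics/w13.png').astype(int); g=f.sum(2)
for v in (115,122,128,134,140,146,150): print(v,g[v,272:364:2])
a=cv2.imread('pics/scene0.png').astype(int);b=cv2.imread('pics/scene1.png').astype(int)
d=(np.abs(a-b).sum(2)>90).astype(np.uint8); n,l,st,ce=cv2.connectedComponentsWithStats(d)
print([s.tolist() for s in st[1:] if s[4]>12])
E
```

```text
115 [520 514 502 511 516 513 512 485 461 514 516 507 401 382 361 344 333 322
 233 256 272 297 326 557 670 527 567 558 154 144 161 276 312 315 304 330
 317 323 324 272 221 226 226 225 227 224]
122 [518 511 502 509 516 395 146 150 156 112  69  72  74  75  72  71  71  69
 153 431 458 696 571 700 683 621 547 421  92 103 104 104 108 110 105 110
 112 140 143 145 161 226 223 229 226 227]
128 [517 512 502 507 517 443 148 154 155 122  74  74  75  76  74  71  72  71
 132 402 444 466 488 500 489 530 580 400  93 104 110 107 108 107 107 104
 114 140 144 140 166 231 227 225 225 225]
134 [516 512 507 500 515 490 148 153 153 123  75  74  75  77  76  74  70  71
 133 400 428 444 470 486 467 451 435 367  96 105 103 106 108 110 105 111
 119 142 144 139 173 226 225 224 223 227]
140 [516 513 509 492 500 495 174 156 155 143  71  73  81  77  75  74  72 105
 150 163 163 177 216 325 426 355 214 183 126 105 105 113 108 113 103 103
 120 145 143 145 178 225 226 227 227 227]
146 [515 514 509 496 493 499 205 152 153 141  72  74 150 324 470 499 502 492
 498 710 707 692 689 645 488 452 591 497 324 253 287 335 264 15
[... 451 characters left out ...]
276, 23, 19, 48, 219], [370, 22, 29, 26, 401], [401, 22, 4, 6, 13], [258, 47, 6, 3, 15], [365, 48, 36, 69, 1395], [237, 50, 5, 9, 24], [251, 55, 18, 6, 68], [230, 58, 24, 40, 589], [281, 58, 6, 19, 61], [308, 60, 3, 6, 15], [291, 70, 22, 34, 261], [61, 75, 12, 10, 90], [274, 75, 24, 32, 180], [253, 86, 8, 10, 37], [66, 89, 59, 68, 1350], [290, 94, 6, 10, 17], [285, 134, 131, 188, 7291], [384, 137, 16, 43, 414], [238, 153, 11, 13, 97], [230, 167, 51, 68, 1145], [410, 166, 5, 23, 58], [356, 178, 46, 16, 73], [67, 182, 3, 5, 13], [78, 204, 12, 5, 23], [397, 209, 17, 8, 29], [184, 218, 73, 21, 356], [397, 220, 6, 11, 28], [193, 227, 59, 4, 143], [122, 233, 29, 13, 256], [61, 247, 222, 88, 7680]]
```

```bash
python3 -c "
from rig import r
print(r.sense()['contact_force']); print(r.sign_off())"
```

```text
[-0.28540513  0.47688962 -0.13159923]
the job is handed in; nothing more can be done
None
```

The job is handed in at about 36 s: the mirror lies flat against the board and at the end stop, and the clamp is clipped straight over board and mirror within about 1 mm of the middle of its top edge; I had to put the clamp back on the crate once partway to press out a skew in the mirror, then take it again.

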